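# Stack the vial cases in the transfer cradle and take up the cam clamp

## Task

Swing the cam lever of the transfer cradle fully open, then stack every metal vial case squarely in one column on the cradle bed, centred on and up against the stop, and put the flat cover plate on top. Then turn the cam lever just far enough that the sprung jaw takes up the gap and holds the bottom case snugly against the stop: its springs should be visibly squeezed, but no more than about two thirds of their 12 mm stroke, and never turn the cam beyond that. Leave the other things on the bench alone.

Things in the scene. Friction and masses are not known exactly. Their poses are not given: they have to be found in the camera images.
- cradle: fixed steel bed plate 110 x 260 x 20 mm (x, y, z) lying on the bench; its top is 20 mm above the bench. Origin: on the bench surface under the place of the column; the plate reaches from 85 mm on the -y side to 175 mm on the +y side of it. Its y axis is the clamping direction: the stop stands at -y, the jaw and cam at +y. The column of cases stands between them with the cases' long side along cradle y
- stop: fixed upright steel block 60 mm wide, 28 mm tall, 14 mm thick on the bed, axes parallel to the cradle's. Origin: bottom centre of its working face (at bed-top height, z = 20 mm over the bench), which looks to +y. It is set at slightly different places along cradle y from start to start
- nest (a point): point on the bed top where the middle of the bottom case belongs: 48 mm (half a case length) in front of the stop's face; moves with the stop; axes parallel to the cradle's
- jaw_face (a point): middle of the rubber face of the sprung jaw (56 mm wide, 22 to 48 mm above the bench), looking to -y, towards the stop. With a case clamped it is 96 mm from the stop's face
- plunger_ref (a point): point fixed to the plunger that carries the jaw, where the jaw face would be if its springs were relaxed. How far this point comes nearer to the stop's face than 96 mm (case length) is how far the springs are squeezed once the case is against the stop: aim for 1 to 8 mm. Beyond 10 mm is overrun
- jaw (a joint): squeeze of the jaw's springs in m: 0 relaxed, 0.012 is the end of their stroke; about 2.5 N per mm
- cam (a joint): angle of the cam lever, rad: 0 = fully open (jaw withdrawn, leaving 8 to 14 mm of room beyond a case that touches the stop), 2.4 = end. It grows clockwise seen from above and stays where it is left (friction about 0.4 N m). The plunger advances 10.5 mm per rad towards the stop. It starts partly closed. At 0 the lever points to cradle -x, at 1.57 to cradle +y
- cam_pivot (a point): point on the vertical axis of the cam, fixed to the cradle at 126 mm in +y from its origin, 75 mm above the bench
- lever_post (a point): on the upright black round post at the lever's end, diameter 16 mm, 75 mm from the cam's axis; post runs from 56 mm (top of the lever bar) to 96 mm above the bench; this point is 80 mm above the bench. Pinch or push it from above
- case1: closed flat-topped aluminium vial case, 96 x 84 x 34 mm (x, y, z), with a finger scoop over its whole height in the middle of each long side (40 mm along x, 13 mm deep), so that it is 58 mm across y to grip there; 0.14 to 0.28 kg, alike with the others; origin at the centre of its underside. May be absent (2 to 4 cases are there)
- case2: closed flat-topped aluminium vial case, 96 x 84 x 34 mm (x, y, z), with a finger scoop over its whole height in the middle of each long side (40 mm along x, 13 mm deep), so that it is 58 mm across y to grip there; 0.14 to 0.28 kg, alike with the others; origin at the centre of its underside. May be absent (2 to 4 cases are there)
- case3: closed flat-topped aluminium vial case, 96 x 84 x 34 mm (x, y, z), with a finger scoop over its whole height in the middle of each long side (40 mm along x, 13 mm deep), so that it is 58 mm across y to grip there; 0.14 to 0.28 kg, alike with the others; origin at the centre of its underside. May be absent (2 to 4 cases are there)
- case4: closed flat-topped aluminium vial case, 96 x 84 x 34 mm (x, y, z), with a finger scoop over its whole height in the middle of each long side (40 mm along x, 13 mm deep), so that it is 58 mm across y to grip there; 0.14 to 0.28 kg, alike with the others; origin at the centre of its underside. May be absent (2 to 4 cases are there)
- cover: flat steel cover plate 96 x 84 x 6 mm (x, y, z) with a black grip bar along its x axis, 44 mm long, 12 mm wide, reaching 6 to 28 mm above the underside; 0.11 to 0.18 kg; origin at the centre of the underside
- vial_block: fixed white block of amber vials, 90 x 56 x 46 mm, standing among the cases; not to be used; origin at the centre of its underside
- vial0: loose amber vial, diameter 24 mm, 50 mm tall, bystander
- vial1: loose amber vial like the first, bystander
- vial2: loose amber vial like the first, bystander
- beaker: clear beaker, diameter 68 mm, 90 mm tall, bystander
- cap_dish: steel dish with caps, 170 x 100 x 30 mm, bystander
- spray: white bottle, diameter 72 mm, 170 mm tall, bystander
- syringe: syringe lying on the bench, 160 x 22 mm, bystander
Mind the look-alikes: they are no part of the job. What is shaped like the case4 but green or purple is not meant.

How it is judged:
On the way, in this order (a step that is already met when the one before it is completed fails the run):
1. the cam lever is swung fully open (value of joint cam below 0.15 rad), for 0.2 s.
2. with the cam still open, all cases stand in one square column on the bed with the cover on top (horizontal distance between each of case1, case2, case3, case4, cover and nest below 0.012 m and angle between each of case1, case2, case3, case4, cover's own z axis and vertical below 0.05 rad and angle between the x axis of each of case1, case2, case3, case4, cover and the y axis of stop, either way round below 0.12 rad and linear speed of each of case1, case2, case3, case4, cover below 0.02 m/s and z of cover in the frame of case1 above 0.03 m and z of cover in the frame of case2 above 0.03 m and z of cover in the frame of case3 above 0.03 m and z of cover in the frame of case4 above 0.03 m and value of joint cam below 0.4 rad), for 0.3 s.
3. the cam has taken up the gap: bottom case held against the stop (value of joint jaw above 0.001 m and y of plunger_ref in the frame of stop between 0.088 and 0.095 m and y of jaw_face in the frame of stop between 0.0935 and 0.0985 m), for 0.2 s.
At the end, for the whole second after the job is handed in: Cases present and cover: level, at rest, one column within 10 mm of the nest point, within 0.12 rad of square, cover above all. Jaw springs squeezed over 1 mm; jaw face 93.5 to 98.5 mm, plunger reference 88 to 95 mm from the stop's face (all of step 3 and horizontal distance between each of case1, case2, case3, case4, cover and nest below 0.01 m and angle between each of case1, case2, case3, case4, cover's own z axis and vertical below 0.05 rad and angle between the x axis of each of case1, case2, case3, case4, cover and the y axis of stop, either way round below 0.12 rad and linear speed of each of case1, case2, case3, case4, cover below 0.02 m/s and z of cover in the frame of case1 above 0.03 m and z of cover in the frame of case2 above 0.03 m and z of cover in the frame of case3 above 0.03 m and z of cover in the frame of case4 above 0.03 m); the robot touches nothing.
It fails at once if the cam is overrun: the plunger comes more than 10 mm beyond touching length (y of plunger_ref in the frame of stop below 0.086 m).
It fails at once if a bystander is displaced by more than 30 mm (distance of any of vial0, vial1, vial2, beaker, cap_dish, spray, syringe from where it was at the start of the episode above 0.03 m).
Of case1, case2, case3, case4 only 2 to 4 are there at a start; the rules pass over those that are not, and their reading is None.
At some moment in a run one of case1, case2, case3, case4, cover may be knocked a few centimetres aside while the robot is not near it.
It also fails if it takes over 210 s, if anything falls off the work surface, if the arm or the gripper's body presses on something with over 40 N, if the wrist force passes 120 N, or if a joint passes its speed limit or range.

## Robot

A 7-joint arm with a two-finger parallel gripper is mounted at the origin on the work surface. World frame = base frame: x ahead of the robot, y to its left, z up, the work surface at z = 0. Lengths are in m, angles in rad, forces in N, time in s.
With the tool pointing down it reaches from about 0.4 to 0.85 m from the base axis. Payload 4.5 kg.
Tool frame: the origin (TCP) lies at the very end of the fingers, on their centre line; the grasp point (between the pads) lies 19 mm behind it; y points along the fingers, x is the direction in which the jaws open and shut, and the axes are right-handed (so a half turn about y gives the same grasp; the last joint's range is limited). The gripper opens to 88 mm and grips with 3 to 60 N. Pads are 18 mm wide; open, the fingers measure 123 mm over their backs; the gripper's body (75 mm by 187 mm) begins 45 mm behind the grasp point.
Start: joints at [-1.16, 0.689, -0.195, 1.565, 0.157, 0.902, -0.215], TCP at [0.23, 0.581, 0.239] pointing down, gripper open.
Joint ranges: [-3.01, 3.01], [-0.46, 2.08], [-1.47, 1.51], [0.13, 2.56], [-1, 4.14], [0.04, 2.09], [-2.66, 2.66]. Speed limits (rad/s): [2.57, 2.57, 3.14, 3.14, 3.14, 3.14, 3.14].

## Interface

Orientations are given as a unit quaternion [x, y, z, w].
In Python, from plant import r gives the robot as it stands.
- The arm moves only by the shell command python3 -m inch 'ROWS' [OPENING] [FORCE]. ROWS is JSON, a list of rows, each a list of 6 numbers: the shift along the tool's x, y, z in mm, then the turn, a rotation vector about the tool's x, y, z in rad. In form: [[x, y, z, ax, ay, az], ...]. A call has 1 to 12 rows; each row shifts and turns the commanded pose from where the row before left it, along the tool's axes as they then stand; what a row does not reach is not made up. A row lasts 1/12 s, in which the tool goes at most 41.7 mm and 7.16 degrees, less where a joint would pass 70% of its speed; a pose out of reach is approached as far as the arm can. A call is refused whole if a number of a shift passes 41.7 or a number of a turn 0.125, either way. A call with a gripper value outside its range is refused whole. OPENING is the finger opening in mm, from 0 to 88.1, set as the call begins (- or left out, the last holds). The fingers move at their own pace and stop on an object; FORCE is the grip in N (left out, the last holds). Time passes only in rows, so rows that do not move let the fingers close. It gives the time, the measured TCP pose, the force and the opening at its end, in the units of the state.
- r.get_state(): the state, without advancing time (a new reading comes with each control period).
- r.snapshot(name): name is "scene" or "top" or "wrist"; returns a dict with "img" (480x640x3 uint8, red, green, blue), "range_z" (480x640 float32, m along the optical axis (not along the pixel's ray), 0 where there is no reading), "mtx" (3x3 intrinsics, pixels), "camera_from_world" (4x4, takes a point from world to camera coordinates); the wrist camera has in their place "tool_from_camera" (4x4, takes a point from camera to tool coordinates, whose origin is the TCP and whose axes are the tool frame's). Camera axes: x right, y down, z forward; pixel columns grow to the right and rows downward; lengths in m; the calibration is good to about 2 mm. The wrist camera is an equidistant fisheye: a pixel r from the principal point sees the ray r / f radians off the axis. A picture is of the moment at which its call begins: read the wrist's pose just before it.
- r.finish_job(): hands the job in, once; it reports no verdict.
The state is a dict: "clock": time; "q": joint angles; "qd": joint speeds; "joint_torque": joint torques, N m; "tool_pos": TCP position; "eef_rot": TCP orientation; "contact_force": force on the tool from outside, world axes, zero at the start; "moment": the same for the moment, N m; "opening": opening from 0.0 (shut) to 1.0 (fully open).
Only numpy, scipy, OpenCV 4.12 (cv2) and the standard library are available. Lean on these libraries where they do the work, as an engineer would, in place of code of your own. Each camera call takes 0.05 s, during which the arm holds its last target.

## Working session

There is one attempt and no reset: what is moved stays moved. The work goes in short steps, Python scripts to look and compute and a shell command to move; the robot and the scene stay as the last step left them, time stands still between calls to the robot, and variables do not carry over. Pictures are saved under pics/ and viewed, and the job is handed in when it is done.

```bash
ls; mkdir -p pics; python3 - <<'E'
from plant import r
import cv2,numpy as np
s=r.get_state()
for k in s: print(k,np.round(s[k],3))
for n in ["scene","top","wrist"]:
    d=r.snapshot(n)
    cv2.imwrite(f"pics/{n}0.png",cv2.cvtColor(d["img"],cv2.COLOR_RGB2BGR))
    np.savez(f"{n}0.npz",**d)
    print(n,{k:np.round(v,4).tolist() for k,v in d.items() if k not in("img","range_z")})
E
```

```text
pics
clock 0.0
q [-1.16   0.69  -0.195  1.566  0.157  0.902 -0.215]
qd [ 0.001 -0.001 -0.     0.    -0.     0.    -0.001]
joint_torque [-0.0000e+00 -5.2757e+01 -1.2670e+00 -1.5343e+01 -5.3000e-02  7.0000e-03
  0.0000e+00]
tool_pos [0.23  0.581 0.238]
eef_rot [ 0.585  0.397 -0.398 -0.584]
contact_force [ 0.617  0.206 -0.05 ]
moment [0.018 0.012 0.003]
opening 0.999
scene {'mtx': [[566.8372, 0.0, 323.3177], [0.0, 566.8372, 235.5775], [0.0, 0.0, 1.0]], 'camera_from_world': [[0.3798, 0.9248, -0.0206, -0.1786], [0.5495, -0.2435, -0.7992, -0.2572], [-0.7442, 0.2923, -0.6007, 1.8252], [0.0, 0.0, 0.0, 1.0]]}
top {'mtx': [[556.956, 0.0, 322.8251], [0.0, 556.956, 233.2413], [0.0, 0.0, 1.0]], 'camera_from_world': [[0.0285, -0.9995, -0.0098, -0.0582], [-0.9956, -0.0275, -0.0897, 0.6017], [0.0894, 0.0123, -0.9959, 1.5893], [0.0, 0.0, 0.0, 1.0]]}
wrist {'mtx': [[371.6483, 0.0, 322.8296], [0.0, 371.6483, 239.3249], [0.0, 0.0, 1.0]], 'tool_from_camera': [[1.0, -0.0003, -0.0006, 0.0002], [0.0005, -0.2664, 0.9639, -0.1457], [-0.0004, -0.9639, -0.2664, 0.067], [0.0, 0.0, 0.0, 1.0]]}
```

View pics/top0.png

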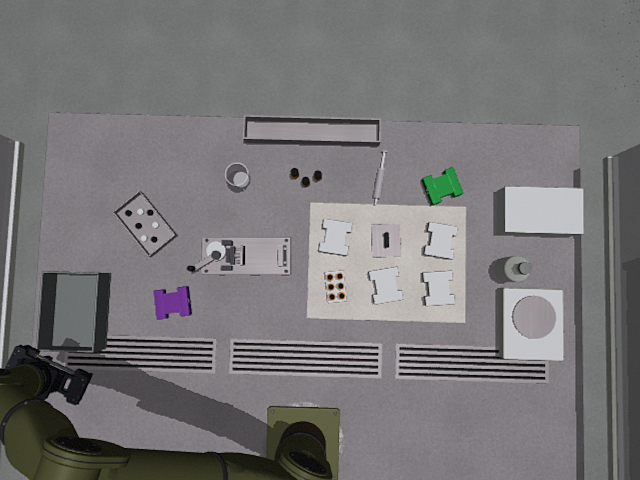

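View pics/scene0.png

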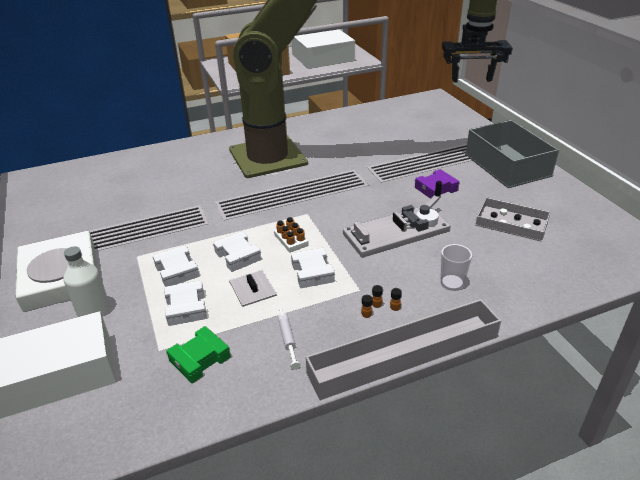

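View pics/wrist0.png

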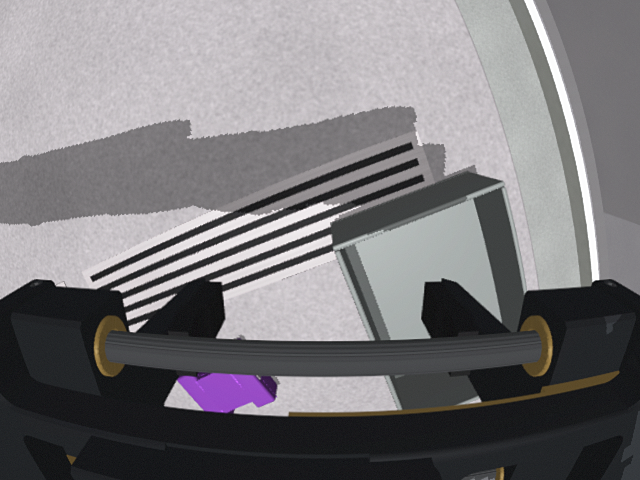

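The top view shows four silver cases at about (335,237), (440,240), (385,285) and (437,288). The cover is at (386,240) and the vial block at (335,287). The green look-alike is at (441,186) and the purple one at (172,302). The cradle is at (245,257), with its lever post near (191,268).

```bash
cat > h.py <<'E'
import numpy as np,cv2
from scipy.spatial.transform import Rotation as R
def world(d):
    z=d["range_z"];K=d["mtx"];v,u=np.mgrid[:480,:640]
    P=np.stack([(u-K[0,2])/K[0,0]*z,(v-K[1,2])/K[1,1]*z,z],-1)
    M=np.linalg.inv(d["camera_from_world"]);return P@M[:3,:3].T+M[:3,3]
def proj(d,p):
    c=d["camera_from_world"]@np.append(p,1);k=d["mtx"]@(c[:3]/c[2]);return k[:2]
def atz(d,u,v,z):
    K=d["mtx"];M=np.linalg.inv(d["camera_from_world"])
    ray=M[:3,:3]@np.array([(u-K[0,2])/K[0,0],(v-K[1,2])/K[1,1],1]);o=M[:3,3]
    return o+ray*(z-o[2])/ray[2]
def wproj(d,tp,tq,p):
    "world points->wrist pixels"
    T=d["tool_from_camera"];p=np.atleast_2d(p)
    t=(R.from_quat(tq).inv().apply(p-tp))
    c=(t-T[:3,3])@T[:3,:3]
    th=np.arctan2(np.hypot(c[:,0],c[:,1]),c[:,2]);ph=np.arctan2(c[:,1],c[:,0])
    f=d["mtx"][0,0];return np.stack([d["mtx"][0,2]+f*th*np.cos(ph),d["mtx"][1,2]+f*th*np.sin(ph)],-1)
def watz(d,tp,tq,u,v,z):
    "wrist pixel -> world at height z"
    f=d["mtx"][0,0];x=(np.asarray(u)-d["mtx"][0,2])/f;y=(np.asarray(v)-d["mtx"][1,2])/f
    th=np.hypot(x,y);s=np.sinc(th/np.pi);ray=np.stack([x*s,y*s,np.cos(th)],-1)
    T=d["tool_from_camera"];Rt=R.from_quat(tq)
    ray=Rt.apply((ray@T[:3,:3].T).reshape(-1,3));o=Rt.apply(T[:3,3])+tp
    return o+ray*((z-o[2])/ray[:,2])[:,None]
def wworld(d,tp,tq):
    f=d["mtx"][0,0];v,u=np.mgrid[:480,:640]
    x=(u-d["mtx"][0,2])/f;y=(v-d["mtx"][1,2])/f;th=np.hypot(x,y)
    s=np.sinc(th/np.pi);ray=np.stack([x*s,y*s,np.cos(th)],-1)
    z=d["range_z"];P=ray*(z/ray[...,2])[...,None]
    P[(th>1.3)|(z<=0)]=np.nan
    T=d["tool_from_camera"];Q=P@T[:3,:3].T+T[:3,3]
    return (R.from_quat(tq).apply(Q.reshape(-1,3))+tp).reshape(480,640,3)
def down(yaw):
    "tool quaternion pointing down with tool x at world angle yaw"
    x=np.array([np.cos(yaw),np.sin(yaw),0]);y=np.array([0,0,-1.]);return R.from_matrix(np.stack([x,y,np.cross(x,y)],1))
def go(s,p=None,yaw=None):
    "remaining shift in present tool axes [mm], yaw error, tilt error"
    Rt=R.from_quat(s["eef_rot"]);X=Rt.as_matrix()
    cur=np.arctan2(X[1,0],X[0,0])
    print("pos mm",np.round(np.array(s["tool_pos"])*1e3,1),"yaw",round(cur,4),"clk",round(s["clock"],2),"F",np.round(s["contact_force"],1),"open",round(s["opening"]*88.1,1))
    if yaw is None: yaw=cur
    e=(Rt.inv()*down(yaw)).as_rotvec();
    print("rotvec needed (tool)",np.round(e,4))
    if p is not None:
        dw=(np.array(p)-s["tool_pos"])
        print("shift in current tool axes mm",np.round(Rt.inv().apply(dw)*1e3,1)," in target axes",np.round(down(yaw).inv().apply(dw)*1e3,1))
E
python3 - <<'E'
from h import *
d=dict(np.load("top0.npz"));W=world(d)
def fit(u,v,zlo,zhi,r=26):
    m=np.zeros((480,640),bool);m[v-r:v+r,u-r:u+r]=1
    m&=(W[...,2]>zlo)&(W[...,2]<zhi)
    n,l,st,c=cv2.connectedComponentsWithStats(m.astype(np.uint8));i=1+np.argmax(st[1:,4]);m=l==i
    P=W[m];(c,sz,a)=cv2.minAreaRect((P[:,:2]*1000).astype(np.float32))
    print((u,v),"z",np.round(np.median(P[:,2]),4),"c",np.round(c,1),"size",np.round(sz,1),"ang",round(a,1),m.sum())
for u,v in [(335,237),(440,240),(385,285),(437,288),(441,186),(172,302)]: fit(u,v,.025,.045)
fit(386,240,.003,.012)
fit(335,287,.03,.06)
for n in ["top","scene"]:
    i=cv2.imread(f"pics/{n}0.png")
    c=i[215:290,180:300] if n=="top" else i[170:260,330:460]
    cv2.imwrite(f"pics/{n}0c.png",cv2.resize(c,None,fx=6,fy=6,interpolation=cv2.INTER_CUBIC))
    if n=="top": cv2.imwrite("pics/mat0.png",cv2.resize(i[200:325,305:470],None,fx=4.5,fy=4.5,interpolation=cv2.INTER_CUBIC))
E
```

```text
(335, 237) z 0.0335 c [593.6 -76.8] size [84.2 97.1] ang 82.5 838
(440, 240) z 0.0334 c [ 591.7 -380.5] size [85.8 97.9] ang 81.6 858
(385, 285) z 0.0333 c [ 458.1 -224.1] size [96.9 83.9] ang 11.5 861
(437, 288) z 0.0333 c [ 454.7 -376.1] size [97.7 85.8] ang 5.5 872
(441, 186) z 0.0335 c [ 751.9 -385. ] size [84.1 99.3] ang 22.3 841
(172, 302) z 0.0338 c [391.  388.7] size [ 84.3 100.1] ang 9.4 877
(386, 240) z 0.0066 c [ 596.5 -225.6] size [117.6 101.4] ang 6.9 675
(335, 287) z 0.0422 c [450.  -67.7] size [20. 20.] ang 1.5 47
```

View pics/top0c.png

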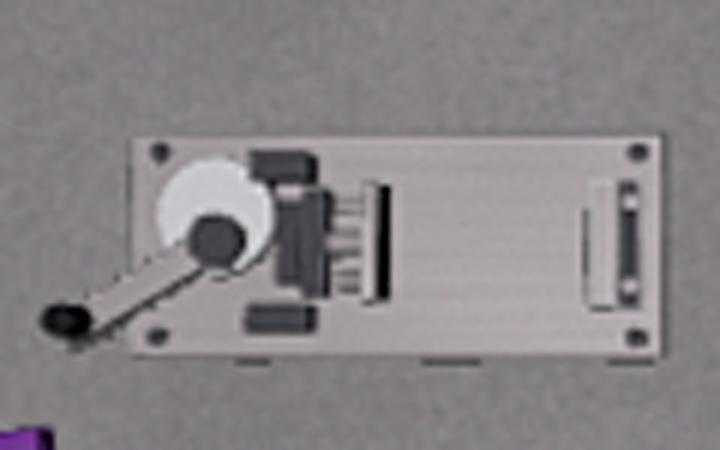

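View pics/scene0c.png

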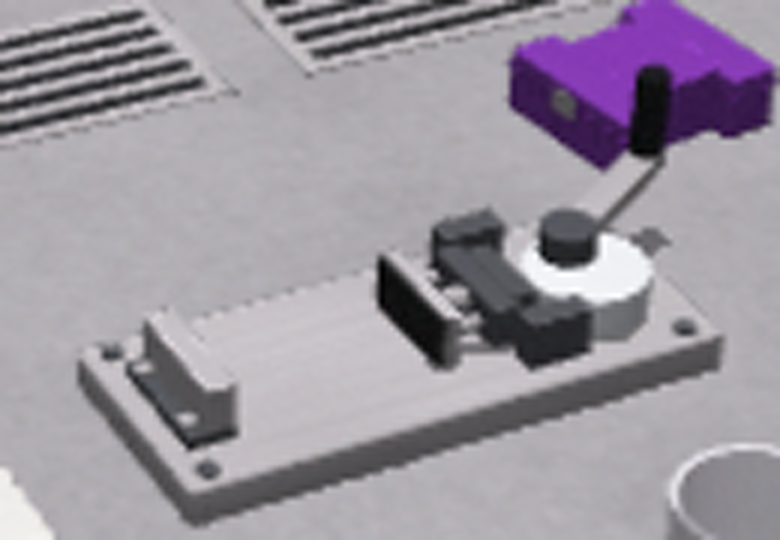

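View pics/mat0.png

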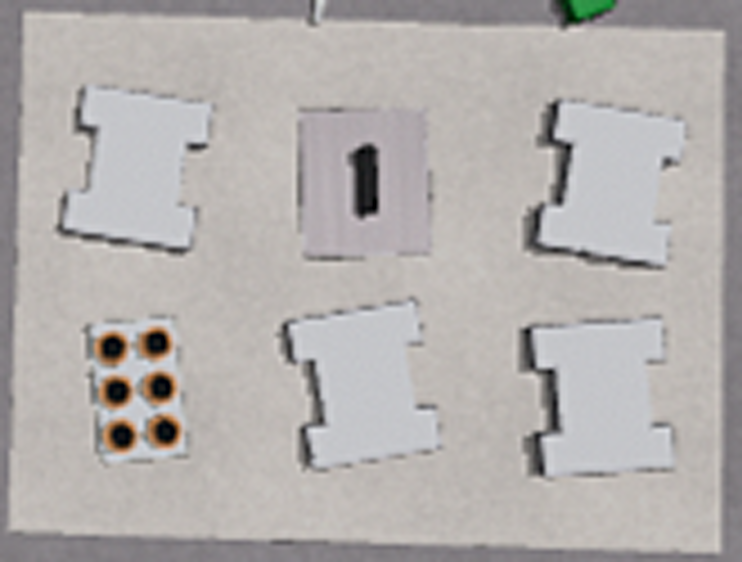

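```bash
python3 - <<'E'
from h import *
for n in ["top","scene"]:
    d=dict(np.load(n+"0.npz"));W=world(d)
    reg=(W[...,0]>.42)&(W[...,0]<.65)&(W[...,1]>.02)&(W[...,1]<.36)
    def rect(lo,hi,extra=True):
        m=reg&(W[...,2]>lo)&(W[...,2]<hi)&extra
        nn,l,st,c=cv2.connectedComponentsWithStats(m.astype(np.uint8));i=1+np.argmax(st[1:,4])
        P=W[l==i];print(n,lo,hi,[np.round(x,1) for x in cv2.minAreaRect((P[:,:2]*1000).astype(np.float32))],len(P)); return P
    rect(.012,.03); 
    P=rect(.042,.056,W[...,1]<.12)
    m=reg&(W[...,2]>.085)
    print("post",np.round(W[m].mean(0),4),m.sum(),np.round(W[m][:,2].max(),4))
    print(np.round([W[m].min(0),W[m].max(0)],3))
    m=reg&(W[...,2]>.06)&(W[...,2]<.085)
    print("6-8.5cm",np.round(W[m].mean(0),4),m.sum(),np.round([W[m].min(0),W[m].max(0)],3))
d=dict(np.load("top0.npz"))
for (u,v) in [(133,138),(662,135),(662,355),(133,355)]: print(np.round(atz(d,180+u/6,215+v/6,.02),4))
print("stop face ends z48",[np.round(atz(d,180+u/6,215+v/6,.048),4) for u,v in [(584,180),(588,302)]])
print("stop back",[np.round(atz(d,180+u/6,215+v/6,.048),4) for u,v in [(614,180),(614,305)]])
print("post",np.round(atz(d,180+66/6,215+320/6,.096),4),"knob",np.round(atz(d,180+217/6,215+241/6,.075),4))
from plant import r
go(r.get_state())
E
```

```text
top 0.012 0.03 [array([533. , 182.3]), array([108.3, 260.6]), np.float64(1.6)] 2474
top 0.042 0.056 [array([535.5,  79.1]), array([57.4, 12.4]), np.float64(1.9)] 97
post [0.4901 0.3252 0.0947] 29 0.1049
[[0.484 0.318 0.086]
 [0.496 0.333 0.105]]
6-8.5cm [0.5092 0.2917 0.0659] 31 [[0.482 0.251 0.06 ]
 [0.538 0.327 0.084]]
scene 0.012 0.03 [array([533.9, 180.2]), array([115.8, 263.5]), np.float64(0.7)] 1834
scene 0.042 0.056 [array([535.6,  76.6]), array([63.8, 16.9]), np.float64(3.3)] 98
post [0.4932 0.3218 0.0916] 33 0.0983
[[0.483 0.315 0.085]
 [0.5   0.33  0.098]]
6-8.5cm [0.4941 0.3211 0.0721] 46 [[0.48  0.314 0.06 ]
 [0.5   0.332 0.083]]
[0.5801 0.3104 0.02  ]
[0.5886 0.0531 0.02  ]
[0.4822 0.0495 0.02  ]
[0.4749 0.3053 0.02  ]
stop face ends z48 [array([0.5639, 0.0876, 0.048 ]), array([0.5059, 0.0836, 0.048 ])]
stop back [array([0.5643, 0.0733, 0.048 ]), array([0.5048, 0.0712, 0.048 ])]
post [0.4893 0.3198 0.096 ] knob [0.5287 0.256  0.075 ]
pos mm [229.8 580.7 238.1] yaw 1.1941 clk 0.15 F [ 0.4  0.1 -0.2] open 87.9
rotvec needed (tool) [ 0.0001  0.     -0.0014]
```

Cradle yaw comes out at about 0.028 rad, with its origin near (534,136) and the stop face at about (535,85.5). The pivot is near (531,262). The post is near (490.5,323), 73 mm from the pivot as it should be, so cam ≈ 1.02. I'll pinch the post first and swing the lever open, turning the tool tangentially.

```bash
python3 -m inch '[[0,0,0,0,0.122,0],[0,0,0,0,0.122,0],[0,0,0,0,0.122,0],[0,0,0,0,0.122,0],[0,0,0,0,0.122,0],[0,0,0,0,0,0]]' 60; python3 - <<'E'
from h import *
from plant import r
go(r.get_state(),[.4905,.3235,.15],.58)
E
```

```text
clock: 0.65
tool_pos: [0.2297, 0.5811, 0.2384]
eef_rot: [0.678, 0.203, -0.203, -0.677]
contact_force: [0.2, -0.2, 0.0]
opening: 0.679
pos mm [229.7 581.1 238.4] yaw 0.5812 clk 0.65 F [ 0.2 -0.2  0. ] open 59.8
rotvec needed (tool) [ 0.0007  0.0012 -0.0002]
shift in current tool axes mm [  76.6   88.7 -358.4]  in target axes [  77.    88.4 -358.4]
```

```bash
python3 -m inch '[[7,0,-30,0,0,0],[7,0,-36,0,0,0],[7,5,-36,0,0,0],[7,10,-36,0,0,0],[7,10,-36,0,0,0],[7,10,-36,0,0,0],[7,10,-36,0,0,0],[7,10,-36,0,0,0],[7,8,-32,0,0,0],[7,5,-24,0,0,0],[7,0,-20,0,0,0],[0,0,0,0,0,0]]'; python3 - <<'E'
from h import *
from plant import r
s=r.get_state();go(s,[.4905,.3235,.15],.58)
d=r.snapshot("wrist");cv2.imwrite("pics/w1.png",d["img"][...,::-1])
W=wworld(d,s["tool_pos"],s["eef_rot"])
m=(W[...,2]>.075)&(W[...,2]<.105)&(np.hypot(W[...,0]-.49,W[...,1]-.323)<.03)
print(m.sum(),np.round(np.nanmean(W[m],0),4),np.round(W[m].min(0),3),np.round(W[m].max(0),3))
E
```

```text
clock: 1.65
tool_pos: [0.4961, 0.3197, 0.1702]
eef_rot: [0.679, 0.203, -0.201, -0.676]
contact_force: [0.4, -0.1, -0.3]
opening: 0.68
pos mm [496.1 319.7 170.2] yaw 0.5793 clk 1.65 F [ 0.4 -0.1 -0.3] open 59.9
rotvec needed (tool) [ 0.0041 -0.0007  0.0003]
shift in current tool axes mm [-2.6 20.2  6.3]  in target axes [-2.6 20.2  6.2]
620 [0.489  0.3271 0.0932] [0.482 0.318 0.075] [0.497 0.334 0.098]
```

View pics/w1.png

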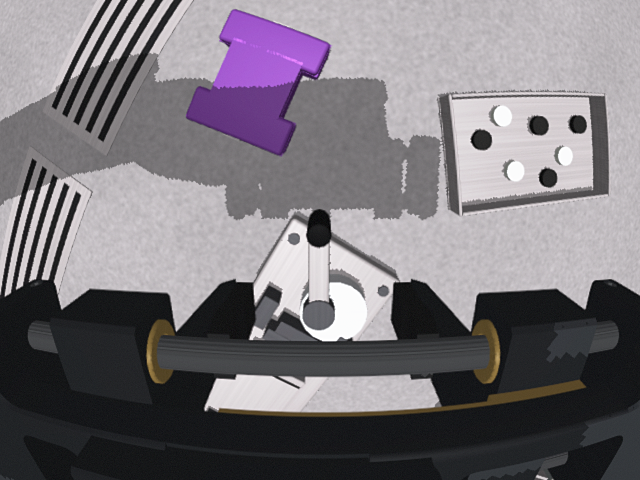

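The post is at (319,225), midway between the fingers, with the lever bar running straight down the picture, so the tool x is tangential. Next I lower onto it and pinch.

```bash
python3 -m inch '[[-2,10,8,0.004,0,0],[0,25,0,0,0,0],[0,25,0,0,0,0],[0,25,0,0,0,0],[0,10,0,0,0,0],[0,8,0,0,0,0],[0,0,0,0,0,0]]' 50 ; python3 - <<'E'
from h import *
from plant import r
s=r.get_state();go(s,[.4898,.3255,.066],.58)
d=r.snapshot("wrist");cv2.imwrite("pics/w2.png",d["img"][...,::-1])
E
```

```text
clock: 2.28
tool_pos: [0.484, 0.3314, 0.0668]
eef_rot: [-0.676, -0.203, 0.205, 0.678]
contact_force: [-0.1, 0.5, 0.5]
opening: 0.57
pos mm [484.  331.4  66.8] yaw 0.5863 clk 2.28 F [-0.1  0.5  0.5] open 50.2
rotvec needed (tool) [-0.0047  0.0063 -0.0019]
shift in current tool axes mm [ 1.5  0.7 -8.1]  in target axes [ 1.6  0.8 -8.1]
```

View pics/w2.png

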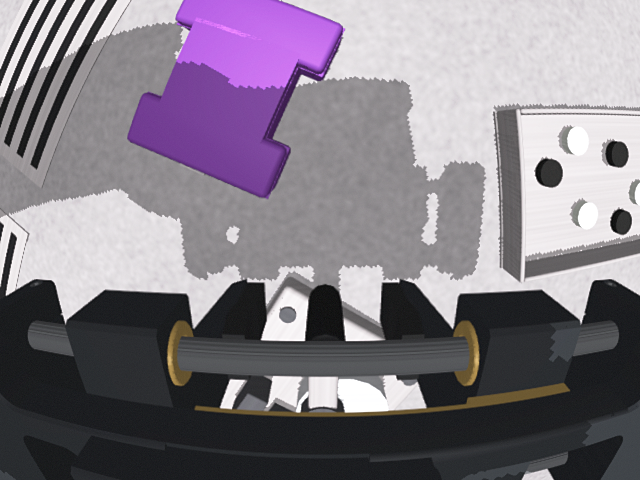

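The post is between the fingers at about (324,300). The earlier reading had been taken while the arm was still lagging, so I shift back along z, then pinch.

```bash
python3 -m inch '[[1,0,-4,0,0.003,0],[0.5,0,-4,0,0.003,0],[0,0,0,0,0,0],[0,0,0,0,0,0]]' 50 ; python3 -m inch '[[0,0,0,0,0,0],[0,0,0,0,0,0],[0,0,0,0,0,0],[0,0,0,0,0,0],[0,0,0,0,0,0],[0,0,0,0,0,0],[0,0,0,0,0,0],[0,0,0,0,0,0]]' 8 30; python3 - <<'E'
from h import *
from plant import r
s=r.get_state();go(s,[.4898,.3255,.066],.58)
E
```

```text
clock: 2.67
tool_pos: [0.4919, 0.3247, 0.0685]
eef_rot: [-0.676, -0.201, 0.201, 0.679]
contact_force: [-0.4, 0.5, -0.0]
opening: 0.567
clock: 3.33
tool_pos: [0.4901, 0.3246, 0.0676]
eef_rot: [-0.677, -0.201, 0.203, 0.679]
contact_force: [-3.1, -0.8, 2.8]
opening: 0.172
pos mm [490.1 324.6  67.6] yaw 0.5782 clk 3.33 F [-3.1 -0.8  2.8] open 15.1
rotvec needed (tool) [-0.0041 -0.0018 -0.0019]
shift in current tool axes mm [0.2 1.6 0.9]  in target axes [0.2 1.6 0.9]
```

Pinched at 15.1 mm and 74.7 mm from the pivot. I swing the lever counter-clockwise along the arc.

```bash
python3 -m inch '[[0,0,0,0,-0.05,0],[-7.5,0,0,0,-0.1,0],[-7.5,0,0,0,-0.1,0],[-7.5,0,0,0,-0.1,0],[-7.5,0,0,0,-0.1,0],[-7.5,0,0,0,-0.1,0],[-7.5,0,0,0,-0.1,0],[-7.5,0,0,0,-0.1,0],[-7.5,0,0,0,-0.1,0],[-7.5,0,0,0,-0.05,0],[0,0,0,0,0,0],[0,0,0,0,0,0]]' ; python3 - <<'E'
from h import *
from plant import r
s=r.get_state();go(s)
v=np.array(s["tool_pos"])[:2]*1e3-[530.8,262]; print("r",np.hypot(*v),"cam",np.pi+.028-np.arctan2(v[1],v[0])%(2*np.pi))
E
```

```text
clock: 4.33
tool_pos: [0.4565, 0.2709, 0.0676]
eef_rot: [-0.52, -0.478, 0.476, 0.524]
contact_force: [-3.0, 3.0, 0.0]
opening: 0.169
pos mm [456.5 270.9  67.6] yaw 1.4801 clk 4.33 F [-3.  3.  0.] open 14.9
rotvec needed (tool) [-0.0034  0.      0.006 ]
r 74.84738675859253 cam 0.14681036725684038
```

```bash
python3 -m inch '[[-3,0,0,0,-0.04,0],[-3,0,0,0,-0.04,0],[-3,0,0,0,-0.04,0],[-2,0,0,0,-0.02,0],[0,0,0,0,0,0],[0,0,0,0,0,0]]' ; python3 - <<'E'
from h import *
from plant import r
s=r.get_state();go(s)
v=np.array(s["tool_pos"])[:2]*1e3-[530.8,262]; print("r",np.hypot(*v),"cam",np.pi+.028-np.arctan2(v[1],v[0])%(2*np.pi))
E
```

```text
clock: 4.83
tool_pos: [0.456, 0.2614, 0.0676]
eef_rot: [0.485, 0.514, -0.511, -0.49]
contact_force: [-3.7, 4.9, -1.1]
opening: 0.17
pos mm [456.  261.4  67.6] yaw 1.6206 clk 4.83 F [-3.7  4.9 -1.1] open 15.0
rotvec needed (tool) [-0.002   0.      0.0083]
r 74.75529475128964 cam 0.019708356503854052
```

```bash
python3 -m inch '[[-2,0,0,0,0,0],[-2,0,0,0,0,0],[0,0,0,0,0,0],[0,0,0,0,0,0]]' ; python3 - <<'E'
from h import *
from plant import r
s=r.get_state();go(s)
v=np.array(s["tool_pos"])[:2]*1e3-[530.8,262]; print("r",np.hypot(*v),"cam",np.pi+.028-np.arctan2(v[1],v[0])%(2*np.pi))
E
```

```text
clock: 5.17
tool_pos: [0.4561, 0.2608, 0.0676]
eef_rot: [0.483, 0.516, -0.51, -0.491]
contact_force: [-4.6, 10.1, -3.9]
opening: 0.167
pos mm [456.1 260.8  67.6] yaw 1.623 clk 5.17 F [-4.6 10.1 -3.9] open 14.7
rotvec needed (tool) [-0.0009  0.      0.0138]
r 74.68871063615937 cam 0.012319205811467171
```

The lever rests against its open stop: the force rose to 10 N with no motion. I release, lift, and look at the cradle from above.

```bash
python3 -m inch '[[0,0,0,0,0,0],[0,0,0,0,0,0],[0,0,0,0,0,0],[0,-10,0,0,0,0],[0,-25,0,0,0,0],[0,-30,0,0,0,0],[0,-30,0,0,0,0],[0,-30,0,0,0,0],[0,0,0,0,0,0]]' 45; python3 - <<'E'
from h import *
from plant import r
s=r.get_state();go(s,[.55,.16,.25],1.6)
E
```

```text
clock: 5.92
tool_pos: [0.4603, 0.2549, 0.1982]
eef_rot: [0.488, 0.515, -0.507, -0.489]
contact_force: [-0.1, -0.4, 0.5]
opening: 0.508
pos mm [460.3 254.9 198.2] yaw 1.616 clk 5.92 F [-0.1 -0.4  0.5] open 44.8
rotvec needed (tool) [0.0068 0.0159 0.008 ]
shift in current tool axes mm [-98.4 -52.  -85.7]  in target axes [-97.4 -51.8 -86.9]
```

```bash
python3 -m inch '[[-20,-10,-17,0.007,0.016,0.008],[-25,-12,-22,0,0,0],[-25,-12,-22,0,0,0],[-28,-12,-26,0,0,0],[0,0,0,0,0,0],[0,0,0,0,0,0],[0,0,0,0,0,0]]' 80; python3 - <<'E'
from h import *
from plant import r
import pickle
s=r.get_state();go(s,[.55,.16,.25],1.6)
d=r.snapshot("wrist");cv2.imwrite("pics/w3.png",d["img"][...,::-1])
pickle.dump((d,s),open("w3.pkl","wb"))
W=wworld(d,s["tool_pos"],s["eef_rot"])
reg=(W[...,0]>.42)&(W[...,0]<.65)&(W[...,1]>.02)&(W[...,1]<.33)
for nm,m in [("plate",(W[...,2]>.013)&(W[...,2]<.027)),("stop",(W[...,2]>.042)&(W[...,2]<.054)&(W[...,1]<.12)),("jawface",(W[...,2]>.042)&(W[...,2]<.054)&(W[...,1]>.14)&(W[...,1]<.22))]:
    P=W[m&reg];print(nm,len(P),np.round(np.median(P[:,2]),4),[np.round(x,1) for x in cv2.minAreaRect((P[:,:2]*1000).astype(np.float32))], np.round(np.percentile(P[:,1],[1,99]),4))
d=r.snapshot("top");cv2.imwrite("pics/top1c.png",cv2.resize(d["img"][150:330,170:480,::-1],None,fx=2.5,fy=2.5))
E
```

```text
clock: 6.5
tool_pos: [0.5475, 0.1585, 0.238]
eef_rot: [-0.491, -0.504, 0.511, 0.494]
contact_force: [-0.3, 0.3, -0.7]
opening: 0.903
pos mm [547.5 158.5 238. ] yaw 1.601 clk 6.5 F [-0.3  0.3 -0.7] open 79.5
rotvec needed (tool) [-0.0098  0.001  -0.0047]
shift in current tool axes mm [  1.4 -12.   -2.5]  in target axes [  1.4 -12.   -2.6]
plate 18754 0.0197 [array([532.7, 181. ]), array([111.3, 260. ]), np.float64(1.4)] [0.054  0.3072]
stop 969 0.0477 [array([534.9,  78.7]), array([60. , 14.7]), np.float64(1.4)] [0.0711 0.0857]
jawface 701 0.0473 [array([522., 202.]), array([23.9, 74.2]), np.float64(74.9)] [0.1941 0.2194]
```

View pics/w3.png

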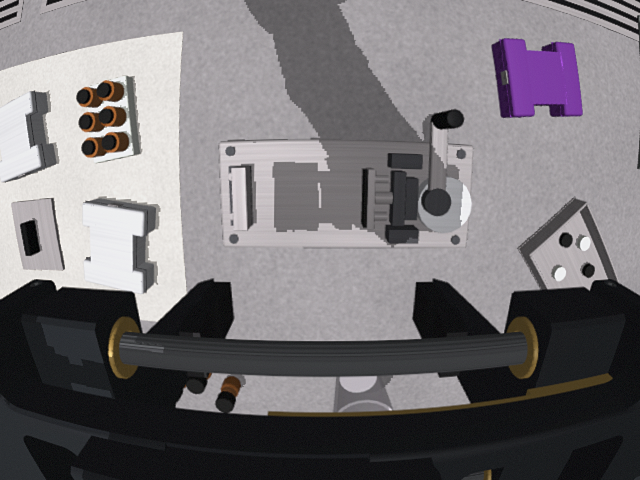

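View pics/top1c.png

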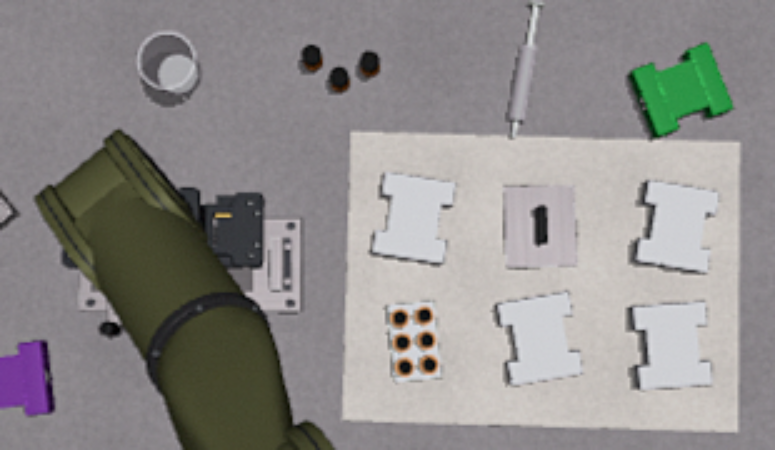

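The lever at (448,118) now points to cradle -x, so it is open. The stop is at (240,197) and the bed at (345,193). The fit matches the given sizes: cradle yaw 0.0245, stop face (534.7,85.7), nest (533.5,133.7), jaw face about 107 mm from the stop. The four metal cases, the cover, and the green and purple look-alikes are clearly told apart. I start with the case at (593.6,-76.8).

```bash
python3 -m inch '[[-30,8,0,-0.01,0.05,-0.005],[-40,8,0,0,0.05,0],[-41,8,0,0,0.06,0],[-41,8,0,0,0,0],[-41,8,0,0,0,0],[-30,8,0,0,0,0],[-15,8,0,0,0,0],[0,8,0,0,0,0],[0,0,0,0,0,0],[0,0,0,0,0,0]]' 86; cat > look.py <<'E'
from h import *
from plant import r
import sys,pickle
# look.py name x y zlo zhi r : wrist view, fit of object near x,y (mm)
nm=sys.argv[1];x,y,lo,hi,rad=[float(a)/1000 for a in sys.argv[2:7]]
s=r.get_state();go(s)
d=r.snapshot("wrist");cv2.imwrite(f"pics/{nm}.png",d["img"][...,::-1]);pickle.dump((d,s),open(nm+".pkl","wb"))
W=wworld(d,s["tool_pos"],s["eef_rot"])
m=(W[...,2]>lo)&(W[...,2]<hi)&(np.hypot(W[...,0]-x,W[...,1]-y)<rad)
n,l,st,c=cv2.connectedComponentsWithStats(m.astype(np.uint8));i=1+np.argmax(st[1:,4]);P=W[l==i]
c,sz,a=cv2.minAreaRect((P[:,:2]*1000).astype(np.float32))
b=a if sz[0]<sz[1] else a-90   # angle of the short side
print("fit",len(P),"z",round(float(np.median(P[:,2])),4),"c",np.round(c,1),"size",np.round(sz,1),"short-axis deg",round(b,2),"rad",round(np.radians(b),3))
if len(sys.argv)>7: go(s,[c[0]/1e3,c[1]/1e3,float(sys.argv[7])/1e3],np.radians(b)%np.pi)
E
python3 look.py w4 593.6 -76.8 25 42 75 110
```

```text
clock: 7.43
tool_pos: [0.5294, -0.0741, 0.1741]
eef_rot: [-0.53, -0.469, 0.467, 0.531]
contact_force: [0.2, 0.6, 1.3]
opening: 0.976
pos mm [529.4 -74.1 174.1] yaw 1.4463 clk 7.43 F [0.2 0.6 1.3] open 85.9
rotvec needed (tool) [ 0.0007 -0.      0.0028]
fit 8644 z 0.0337 c [589.7 -77.5] size [84.6 91.5] short-axis deg 82.6 rad 1.442
pos mm [529.4 -74.1 174.1] yaw 1.4463 clk 7.43 F [0.2 0.6 1.3] open 85.9
rotvec needed (tool) [0.0007 0.0047 0.0028]
shift in current tool axes mm [  3.9  64.2 -60.2]  in target axes [  4.4  64.1 -60.2]
```

View pics/w4.png

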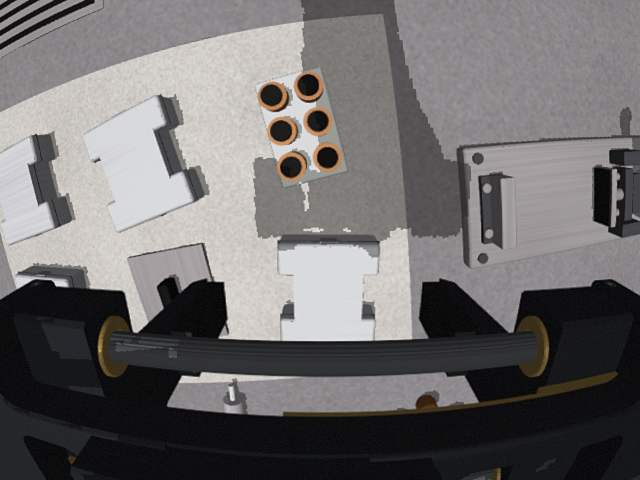

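The case is at (328,290) and its far edge is hidden by the gripper rod. Taking 48 mm from the near edge gives a centre of (592.2,-77.5), which agrees with the top view's (593.6,-76.8). I move over it.

```bash
python3 -m inch '[[1.5,15,-20,0,0.004,0],[1.5,20,-22,0,0,0],[1.6,20,-21,0,0,0],[0,0,0,0,0,0],[0,0,0,0,0,0],[0,0,0,0,0,0]]' 86; python3 look.py w5 592 -77 25 42 75 6; python3 - <<'E'
from h import *
from plant import r
go(r.get_state(),[.5925,-.0774,.005],1.442)
E
```

```text
clock: 7.98
tool_pos: [0.592, -0.0793, 0.1199]
eef_rot: [-0.531, -0.467, 0.466, 0.532]
contact_force: [0.4, -0.5, -0.4]
opening: 0.973
pos mm [592.  -79.3 119.9] yaw 1.4406 clk 7.98 F [ 0.4 -0.5 -0.4] open 85.7
rotvec needed (tool) [ 0.0009 -0.      0.0013]
fit 15524 z 0.0337 c [593.5 -77.8] size [84.4 98.5] short-axis deg 82.59 rad 1.442
pos mm [592.  -79.3 119.9] yaw 1.4406 clk 7.98 F [ 0.4 -0.5 -0.4] open 85.7
rotvec needed (tool) [ 0.001  -0.0009  0.0013]
shift in current tool axes mm [  1.6 113.9  -1.1]  in target axes [  1.7 113.9  -1.2]
pos mm [592.  -79.8 120.3] yaw 1.4401 clk 8.03 F [-0.3 -0.6 -0.5] open 86.1
rotvec needed (tool) [ 0.0016 -0.0019  0.0009]
shift in current tool axes mm [  2.4 115.3  -0. ]  in target axes [  2.5 115.3  -0.2]
```

View pics/w5.png

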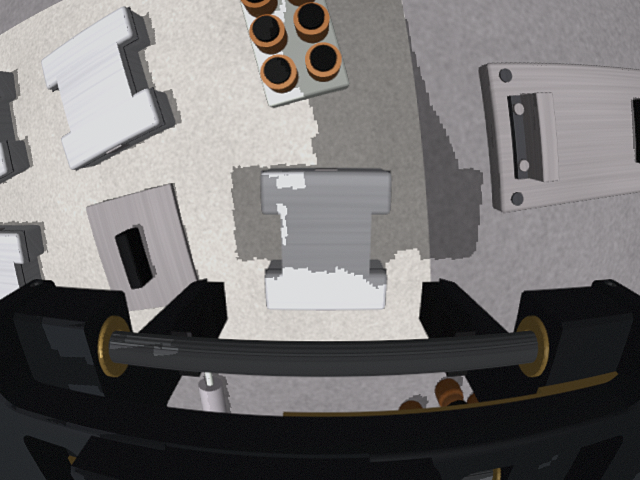

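The whole case is now in view (size 84×98, centre (593.5,-77.8)) and it is centred between the fingers. I descend and grip.

```bash
python3 -m inch '[[1,20,-1,0,0,0],[0.7,25,0,0,0,0],[0,25,0,0,0,0],[0,25,0,0,0,0],[0,12,0,0,0,0],[0,7,0,0,0,0],[0,0,0,0,0,0],[0,0,0,0,0,0]]' 86 && python3 -m inch '[[0,0,0,0,0,0],[0,0,0,0,0,0],[0,0,0,0,0,0],[0,0,0,0,0,0],[0,0,0,0,0,0],[0,0,0,0,0,0],[0,0,0,0,0,0],[0,0,0,0,0,0]]' 45 35; python3 - <<'E'
from h import *
from plant import r
go(r.get_state(),[.5935,-.0778,.2],1.442)
E
```

```text
clock: 8.7
tool_pos: [0.5941, -0.0796, 0.0064]
eef_rot: [0.533, 0.466, -0.465, -0.532]
contact_force: [-0.0, 0.1, 0.1]
opening: 0.975
clock: 9.37
tool_pos: [0.5941, -0.0792, 0.006]
eef_rot: [0.532, 0.467, -0.465, -0.532]
contact_force: [-0.4, 1.1, 6.1]
opening: 0.657
pos mm [594.1 -79.2   6. ] yaw 1.4382 clk 9.37 F [-0.4  1.1  6.1] open 57.9
rotvec needed (tool) [ 0.0024 -0.0038  0.0011]
shift in current tool axes mm [   1.5 -194.     0.4]  in target axes [   1.3 -194.     0.8]
```

Gripped at 57.9 mm. I lift straight up and turn to the cradle yaw.

```bash
python3 -m inch '[[0,-10,0,0,0,0],[0,-25,0,0,0,0],[0,-35,0,0,0,0],[0,-35,0,0,0.05,0],[0,-35,0,0,0.11,0],[0,-35,0,0,0.12,0],[0,-20,0,0,0.12,0],[0,-5,0,0,0.12,0],[0,0,0,0,0.12,0],[0,0,0,0,0.12,0],[0,0,0,0,0.12,0],[0,0,0,0,0.12,0]]'; python3 -m inch '[[0,0,0,0,0.12,0],[0,0,0,0,0.12,0],[0,0,0,0,0.12,0],[0,0,0,0,0.054,0],[0,0,0,0,0,0],[0,0,0,0,0,0]]'; python3 - <<'E'
from h import *
from plant import r
go(r.get_state(),[.5335,.137,.080],.0245)
E
```

```text
clock: 10.37
tool_pos: [0.5923, -0.0801, 0.2054]
eef_rot: [-0.691, -0.151, 0.152, 0.691]
contact_force: [-0.1, 0.2, -2.5]
opening: 0.656
clock: 10.87
tool_pos: [0.5926, -0.0798, 0.2053]
eef_rot: [-0.707, -0.009, 0.009, 0.707]
contact_force: [0.2, -0.6, -2.1]
opening: 0.654
pos mm [592.6 -79.8 205.3] yaw 0.0259 clk 10.87 F [ 0.2 -0.6 -2.1] open 57.6
rotvec needed (tool) [-0.0001  0.0014 -0.0002]
shift in current tool axes mm [-53.5 125.3 218.2]  in target axes [-53.8 125.3 218.2]
```

```bash
python3 -m inch '[[-5,0,20,0,0,0],[-9,5,35,0,0,0],[-10,10,40,0,0,0],[-10,10,40,0,0,0],[-10,15,40,0,0,0],[-9.5,15,28,0,0,0],[0,15,15,0,0,0],[0,15,0,0,0,0],[0,0,0,0,0,0],[0,0,0,0,0,0]]'; python3 - <<'E'
from h import *
from plant import r
s=r.get_state();go(s,[.5335,.137,.0265],.0245)
d=r.snapshot("wrist");cv2.imwrite("pics/w6.png",d["img"][...,::-1])
E
```

```text
clock: 11.7
tool_pos: [0.535, 0.1328, 0.1211]
eef_rot: [0.707, 0.008, -0.009, -0.707]
contact_force: [-0.3, -0.7, -1.2]
opening: 0.653
pos mm [535.  132.8 121.1] yaw 0.0248 clk 11.7 F [-0.3 -0.7 -1.2] open 57.6
rotvec needed (tool) [ 0.0007  0.0003 -0.0008]
shift in current tool axes mm [-1.4 94.6  4.3]  in target axes [-1.4 94.6  4.2]
```

View pics/w6.png

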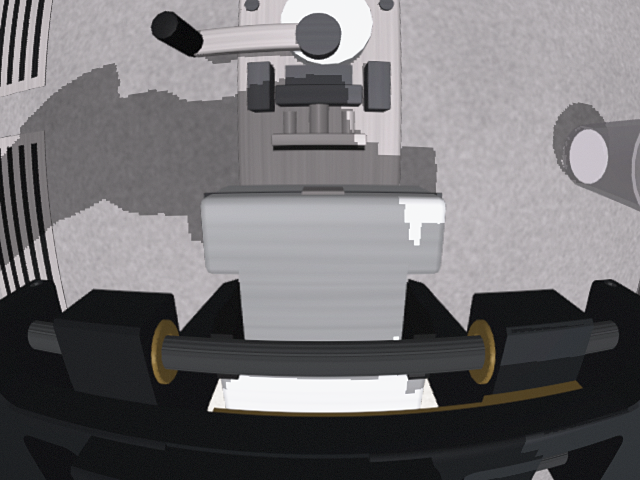

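The case is held level and square over the bed. The jaw at (318,140) is clear ahead. I lower to just above the bed.

```bash
python3 -m inch '[[-1.4,10,4,0,0,0],[0,20,0,0,0,0],[0,25,0,0,0,0],[0,20,0,0,0,0],[0,10,0,0,0,0],[0,5,0,0,0,0],[0,0,0,0,0,0],[0,0,0,0,0,0]]'; python3 - <<'E'
from h import *
from plant import r
s=r.get_state();go(s,[.5335,.137,.0265],.0245)
E
```

```text
clock: 12.42
tool_pos: [0.5348, 0.1374, 0.0321]
eef_rot: [-0.707, -0.009, 0.008, 0.707]
contact_force: [1.0, 0.6, -1.7]
opening: 0.652
pos mm [534.8 137.4  32.1] yaw 0.0236 clk 12.42 F [ 1.   0.6 -1.7] open 57.5
rotvec needed (tool) [-0.0005 -0.0009  0.0023]
shift in current tool axes mm [-1.4  5.6 -0.4]  in target axes [-1.4  5.6 -0.4]
```

Now I lower the last few mm, then nudge toward the stop (tool -z) until it touches.

```bash
python3 -m inch '[[-1.2,2,0,0,0,0],[0,2,0,0,0,0],[0,1,0,0,0,0],[0,0,0,0,0,0],[0,0,0,0,0,0]]'; python3 -m inch '[[0,0,-1,0,0,0],[0,0,-1,0,0,0],[0,0,0,0,0,0],[0,0,0,0,0,0]]'; python3 -m inch '[[0,0,-1,0,0,0],[0,0,-1,0,0,0],[0,0,0,0,0,0],[0,0,0,0,0,0]]'; python3 - <<'E'
from h import *
from plant import r
s=r.get_state();go(s,[.5335,.137,.0265],.0245)
E
```

```text
clock: 12.83
tool_pos: [0.5331, 0.1374, 0.0266]
eef_rot: [-0.707, -0.009, 0.008, 0.707]
contact_force: [0.1, -0.4, -2.2]
opening: 0.653
clock: 13.17
tool_pos: [0.5331, 0.1352, 0.0265]
eef_rot: [-0.707, -0.009, 0.008, 0.707]
contact_force: [-0.5, 0.2, -1.8]
opening: 0.657
clock: 13.5
tool_pos: [0.5331, 0.1333, 0.0264]
eef_rot: [-0.707, -0.009, 0.008, 0.707]
contact_force: [0.1, -0.3, -3.1]
opening: 0.653
pos mm [533.1 133.3  26.4] yaw 0.0239 clk 13.5 F [ 0.1 -0.3 -3.1] open 57.5
rotvec needed (tool) [-0.0001 -0.0006  0.0011]
shift in current tool axes mm [ 0.5 -0.1  3.7]  in target axes [ 0.5 -0.1  3.7]
```

```bash
python3 -m inch '[[0,0,-1,0,0,0],[0,0,0,0,0,0],[0,0,0,0,0,0]]';  python3 -m inch '[[0,0,-1,0,0,0],[0,0,0,0,0,0],[0,0,0,0,0,0]]'; python3 -m inch '[[0,1,0,0,0,0],[0,0,0,0,0,0],[0,0,0,0,0,0]]'
```

```text
clock: 13.75
tool_pos: [0.5331, 0.1323, 0.0264]
eef_rot: [-0.707, -0.009, 0.008, 0.707]
contact_force: [0.0, -0.4, -2.4]
opening: 0.65
clock: 14.0
tool_pos: [0.5331, 0.1316, 0.0264]
eef_rot: [-0.707, -0.009, 0.008, 0.707]
contact_force: [-0.5, 1.0, -2.5]
opening: 0.654
clock: 14.25
tool_pos: [0.5332, 0.1316, 0.026]
eef_rot: [-0.707, -0.009, 0.008, 0.707]
contact_force: [-2.0, 0.7, 5.4]
opening: 0.656
```

```bash
python3 -m inch '[[0,0,-1,0,0,0],[0,0,0,0,0,0],[0,0,0,0,0,0]]'
```

```text
clock: 14.5
tool_pos: [0.5333, 0.1316, 0.026]
eef_rot: [-0.706, -0.009, 0.008, 0.708]
contact_force: [-0.6, 2.3, 4.7]
opening: 0.653
```

The bottom case is on the bed and against the stop: the y force is building with no motion, at TCP (533.2,131.6). I release and lift straight up.

```bash
python3 -m inch '[[0,0,1.5,0,0,0],[0,0,0,0,0,0],[0,0,0,0,0,0],[0,0,0,0,0,0],[0,-10,0,0,0,0],[0,-25,0,0,0,0],[0,-30,0,0,0,0],[0,-35,0,0,0,0],[0,-35,0,0,0,0],[0,-20,0,0,0,0],[0,0,0,0,0,0],[0,0,0,0,0,0]]' 72;  python3 look.py w7 533 132 45 62 75; python3 - <<'E'
from h import *
from plant import r
d=r.snapshot("top");cv2.imwrite("pics/top2c.png",cv2.resize(d["img"][150:330,170:480,::-1],None,fx=2.5,fy=2.5))
W=world(d)
def fit(u,v,zlo,zhi,r=26):
    m=np.zeros((480,640),bool);m[v-r:v+r,u-r:u+r]=1
    m&=(W[...,2]>zlo)&(W[...,2]<zhi)
    n,l,st,c=cv2.connectedComponentsWithStats(m.astype(np.uint8));i=1+np.argmax(st[1:,4]);m=l==i
    P=W[m];(c,sz,a)=cv2.minAreaRect((P[:,:2]*1000).astype(np.float32))
    print((u,v),"z",np.round(np.median(P[:,2]),4),"c",np.round(c,1),"size",np.round(sz,1),"ang",round(a,1),m.sum())
for u,v in [(440,240),(385,285),(437,288)]: fit(u,v,.025,.045)
E
```

```text
clock: 15.5
tool_pos: [0.5336, 0.1319, 0.182]
eef_rot: [-0.707, -0.01, 0.007, 0.707]
contact_force: [0.0, 0.5, -0.6]
opening: 0.815
pos mm [533.6 131.9 182. ] yaw 0.0237 clk 15.5 F [ 0.   0.5 -0.6] open 71.8
rotvec needed (tool) [-0.0009  0.      0.004 ]
fit 12535 z 0.0536 c [534.4 126.9] size [ 84.7 110.5] short-axis deg 1.2 rad 0.021
(440, 240) z 0.0337 c [ 591.6 -379.5] size [85.7 97.7] ang 81.9 854
(385, 285) z 0.0334 c [ 458.5 -224.2] size [97.6 84.4] ang 10.7 856
(437, 288) z 0.0335 c [ 454.8 -375.7] size [98.  84.9] ang 6.0 877
```

View pics/w7.png

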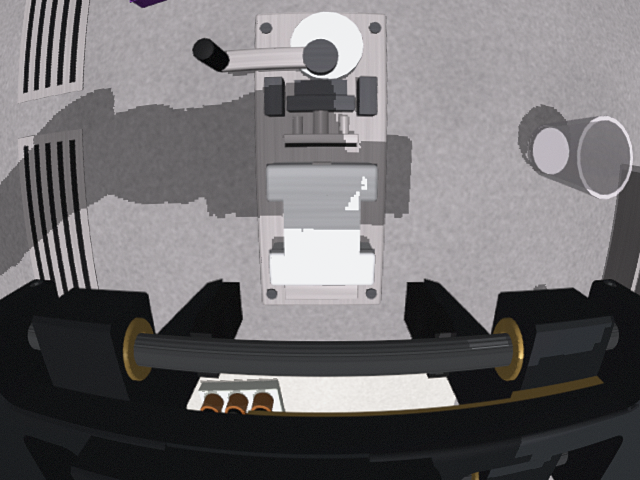

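View pics/top2c.png

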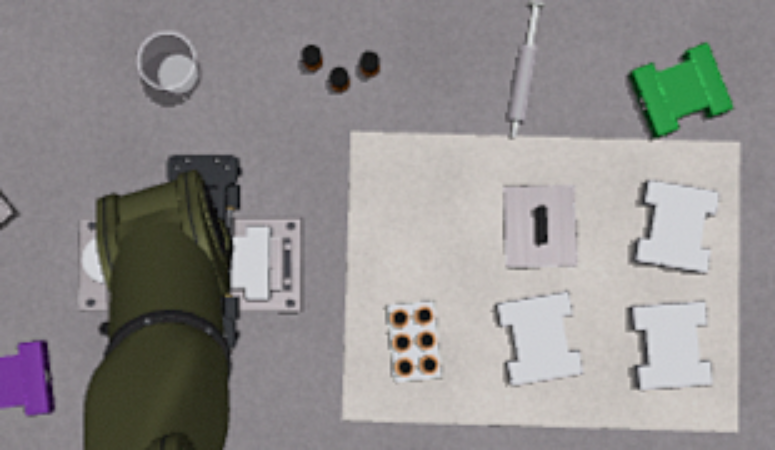

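The bottom case at (322,225) sits square on the bed against the stop, with the jaw withdrawn. The other objects haven't moved. Next is the case near (458.5,-224.2).

```bash
python3 -m inch '[[-5,0,-25,0,0,0],[-8,0,-40,0,0,0],[-9,0,-40,0,0,0],[-9,0,-40,0,0,0],[-9,0,-40,0,0,0],[-9,0,-40,0,-0.12,0],[0,0,0,0,-0.12,0],[0,0,0,0,-0.12,0],[0,0,0,0,-0.12,0],[0,0,0,0,-0.12,0],[0,0,0,0,-0.12,0],[0,0,0,0,-0.12,0]]' 86;  python3 -m inch '[[0,0,0,0,-0.12,0],[0,0,0,0,-0.12,0],[0,0,0,0,-0.12,0],[0,0,0,0,-0.12,0],[0,0,0,0,-0.12,0],[0,0,0,0,-0.12,0],[0,0,0,0,-0.12,0],[0,0,0,0,-0.06,0],[0,0,0,0,0,0],[0,0,0,0,0,0]]' 86; python3 - <<'E'
from h import *
from plant import r
s=r.get_state();print(np.round(s["q"],2));go(s,[.4585,-.2242,.12],1.763)
E
```

```text
clock: 16.6
tool_pos: [0.4882, -0.0942, 0.1788]
eef_rot: [-0.641, -0.297, 0.299, 0.642]
contact_force: [-1.0, -0.2, 0.5]
opening: 0.978
clock: 17.43
tool_pos: [0.4885, -0.0942, 0.1792]
eef_rot: [0.449, 0.545, -0.545, -0.451]
contact_force: [0.1, 0.6, 0.5]
opening: 0.979
[ 0.44  0.67 -0.55  1.99  0.57  0.64  1.28]
pos mm [488.5 -94.2 179.2] yaw 1.762 clk 17.43 F [0.1 0.6 0.5] open 86.2
rotvec needed (tool) [-0.0011 -0.001   0.0015]
shift in current tool axes mm [-122.    59.1   54.1]  in target axes [-121.9   59.2   54.3]
```

```bash
python3 -m inch '[[-22,10,10,0,0,0],[-35,16,16,0,0,0],[-35,16,16,0,0,0],[-30,16,12,0,0,0],[0,0,0,0,0,0],[0,0,0,0,0,0],[0,0,0,0,0,0]]' 86; python3 look.py w8 458.5 -224 25 42 75 6
```

```text
clock: 18.02
tool_pos: [0.4601, -0.2233, 0.1221]
eef_rot: [0.45, 0.546, -0.545, -0.45]
contact_force: [-0.2, -0.1, 0.8]
opening: 0.974
pos mm [ 460.1 -223.3  122.1] yaw 1.7635 clk 18.02 F [-0.2 -0.1  0.8] open 85.9
rotvec needed (tool) [ 0.0014 -0.      0.0013]
fit 15346 z 0.0337 c [ 458.5 -225.9] size [98.1 84.2] short-axis deg -78.73 rad -1.374
pos mm [ 460.1 -223.3  122.1] yaw 1.7635 clk 18.02 F [-0.2 -0.1  0.8] open 85.9
rotvec needed (tool) [ 0.0014 -0.0039  0.0013]
shift in current tool axes mm [ -2.4 116.1   2.3]  in target axes [ -2.2 116.1   2.1]
```

View pics/w8.png

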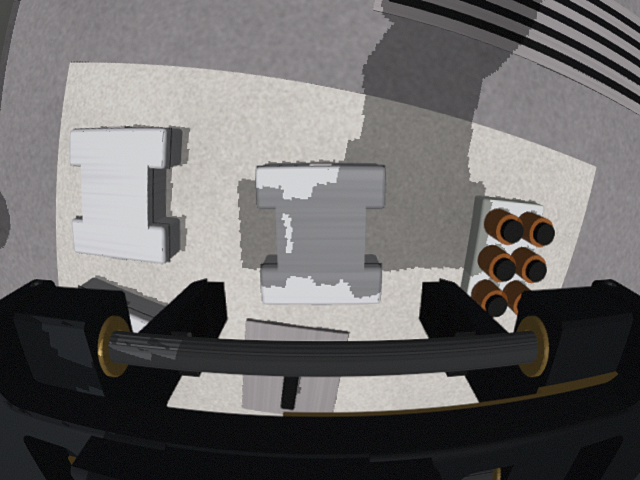

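The case at (322,235) is centred, and the fit is sound (98×84, height 33.7). I descend and grip.

```bash
python3 -m inch '[[-1.2,20,1,0,-0.003,0],[-1.2,25,1,0,0,0],[0,25,0,0,0,0],[0,25,0,0,0,0],[0,13,0,0,0,0],[0,8,0,0,0,0],[0,0,0,0,0,0],[0,0,0,0,0,0]]' 86 && python3 -m inch '[[0,0,0,0,0,0],[0,0,0,0,0,0],[0,0,0,0,0,0],[0,0,0,0,0,0],[0,0,0,0,0,0],[0,0,0,0,0,0],[0,0,0,0,0,0],[0,0,0,0,0,0]]' 45 35; python3 - <<'E'
from h import *
from plant import r
go(r.get_state(),[.4585,-.2259,.2],1.767)
E
```

```text
clock: 18.73
tool_pos: [0.4593, -0.226, 0.0068]
eef_rot: [0.449, 0.547, -0.546, -0.448]
contact_force: [0.9, 0.5, 0.4]
opening: 0.979
clock: 19.4
tool_pos: [0.4587, -0.2267, 0.0068]
eef_rot: [0.449, 0.547, -0.546, -0.448]
contact_force: [-0.8, 1.3, 6.1]
opening: 0.65
pos mm [ 458.7 -226.7    6.8] yaw 1.7672 clk 19.4 F [-0.8  1.3  6.1] open 57.3
rotvec needed (tool) [0.002  0.0002 0.0002]
shift in current tool axes mm [   0.8 -193.2   -0.3]  in target axes [ 8.000e-01 -1.932e+02  1.000e-01]
```

```bash
python3 -m inch '[[0,-10,0,0,0,0],[0,-25,0,0,0,0],[0,-35,0,0,0,0],[0,-35,0,0,0.05,0],[0,-35,0,0,0.11,0],[0,-35,0,0,0.12,0],[0,-25,0,0,0.12,0],[0,-5,0,0,0.12,0],[0,0,0,0,0.12,0],[0,0,0,0,0.12,0],[0,0,0,0,0.12,0],[0,0,0,0,0.12,0]]'; python3 -m inch '[[0,0,0,0,0.12,0],[0,0,0,0,0.12,0],[0,0,0,0,0.12,0],[0,0,0,0,0.12,0],[0,0,0,0,0.12,0],[0,0,0,0,0.12,0],[0,0,0,0,0.022,0],[0,0,0,0,0,0],[0,0,0,0,0,0]]'; python3 - <<'E'
from h import *
from plant import r
go(r.get_state(),[.5332,.1325,.061],.0238)
E
```

```text
clock: 20.4
tool_pos: [0.4574, -0.2272, 0.211]
eef_rot: [-0.656, -0.262, 0.263, 0.657]
contact_force: [-0.1, 1.0, -1.9]
opening: 0.654
clock: 21.15
tool_pos: [0.4579, -0.227, 0.2111]
eef_rot: [-0.707, -0.01, 0.01, 0.707]
contact_force: [-1.2, 0.4, -3.1]
opening: 0.655
pos mm [ 457.9 -227.   211.1] yaw 0.0279 clk 21.15 F [-1.2  0.4 -3.1] open 57.7
rotvec needed (tool) [-0.0004  0.0041  0.0002]
shift in current tool axes mm [ 85.2 150.2 357.2]  in target axes [ 83.8 150.1 357.6]
```

```bash
python3 -m inch '[[6,0,25,0,0.004,0],[10,0,40,0,0,0],[10,5,40,0,0,0],[10,10,40,0,0,0],[10,10,40,0,0,0],[10,15,40,0,0,0],[10,15,40,0,0,0],[10,15,40,0,0,0],[8,15,35,0,0,0],[0,15,17,0,0,0],[0,0,0,0,0,0],[0,0,0,0,0,0]]'; python3 - <<'E'
from h import *
from plant import r
go(r.get_state(),[.5332,.1325,.061],.0238)
E
```

```text
clock: 22.15
tool_pos: [0.5321, 0.1252, 0.1131]
eef_rot: [-0.707, -0.009, 0.01, 0.707]
contact_force: [0.0, 0.1, -2.5]
opening: 0.653
pos mm [532.1 125.2 113.1] yaw 0.0255 clk 22.15 F [ 0.   0.1 -2.5] open 57.6
rotvec needed (tool) [-0.0002  0.0017 -0.0015]
shift in current tool axes mm [ 1.4 52.1  7.2]  in target axes [ 1.3 52.1  7.2]
```

```bash
python3 -m inch '[[1.3,10,4,0,0.001,0],[0,15,3,0,0,0],[0,10,0,0,0,0],[0,5,0,0,0,0],[0,0,0,0,0,0],[0,0,0,0,0,0],[0,0,0,0,0,0]]'; python3 - <<'E'
from h import *
from plant import r
go(r.get_state(),[.5332,.1325,.061],.0238)
E
```

```text
clock: 22.73
tool_pos: [0.5347, 0.1307, 0.0746]
eef_rot: [-0.707, -0.008, 0.006, 0.707]
contact_force: [0.0, -0.6, -2.6]
opening: 0.655
pos mm [534.7 130.7  74.6] yaw 0.0193 clk 22.73 F [ 0.  -0.6 -2.6] open 57.7
rotvec needed (tool) [-0.0001 -0.0045  0.002 ]
shift in current tool axes mm [-1.5 13.6  1.8]  in target axes [-1.5 13.6  1.9]
```

```bash
python3 -m inch '[[-1.5,4,1.8,0,-0.005,0],[0,4,0,0,0,0],[0,3,0,0,0,0],[0,1.5,0,0,0,0],[0,0,0,0,0,0],[0,0,0,0,0,0],[0,0,0,0,0,0]]'; python3 - <<'E'
from h import *
from plant import r
go(r.get_state(),[.5332,.1325,.061],.0238)
E
```

```text
clock: 23.32
tool_pos: [0.5328, 0.133, 0.0616]
eef_rot: [-0.707, -0.009, 0.008, 0.707]
contact_force: [-0.1, 0.2, -3.4]
opening: 0.654
pos mm [532.8 133.   61.6] yaw 0.025 clk 23.32 F [-0.1  0.2 -3.4] open 57.6
rotvec needed (tool) [-0.0002  0.0012  0.0012]
shift in current tool axes mm [ 0.4  0.6 -0.5]  in target axes [ 0.4  0.6 -0.5]
```

Within 0.6 mm. I set it down, release, and go up for a look.

```bash
python3 -m inch '[[0.4,1,-0.5,0,0,0],[0,0.5,0,0,0,0],[0,0,0,0,0,0],[0,0,0,0,0,0]]'; python3 -m inch '[[0,0,0,0,0,0],[0,0,0,0,0,0],[0,0,0,0,0,0],[0,0,0,0,0,0],[0,-10,0,0,0,0],[0,-25,0,0,0,0],[0,-30,0,0,0,0],[0,-35,0,0,0,0],[0,-35,0,0,0,0],[0,-15,0,0,0,0],[0,0,0,0,0,0],[0,0,0,0,0,0]]' 72;  python3 look.py w9 533 140 80 96 75; python3 - <<'E'
from h import *
from plant import r
d=r.snapshot("top");cv2.imwrite("pics/top3c.png",cv2.resize(d["img"][150:330,170:480,::-1],None,fx=2.5,fy=2.5))
E
```

```text
clock: 23.65
tool_pos: [0.5333, 0.1327, 0.0608]
eef_rot: [-0.707, -0.009, 0.008, 0.707]
contact_force: [-1.4, 0.4, 6.1]
opening: 0.653
clock: 24.65
tool_pos: [0.5334, 0.1325, 0.2113]
eef_rot: [-0.707, -0.01, 0.008, 0.707]
contact_force: [-0.4, -0.0, -0.0]
opening: 0.816
pos mm [533.4 132.5 211.3] yaw 0.025 clk 24.65 F [-0.4 -0.  -0. ] open 71.9
rotvec needed (tool) [-0.0008  0.      0.0034]
fit 11903 z 0.0877 c [534.6 133.4] size [84.3 97.9] short-axis deg 1.57 rad 0.027
```

View pics/w9.png

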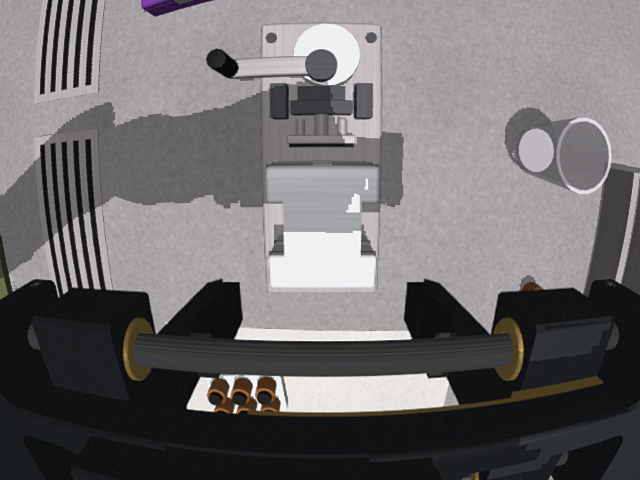

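View pics/top3c.png

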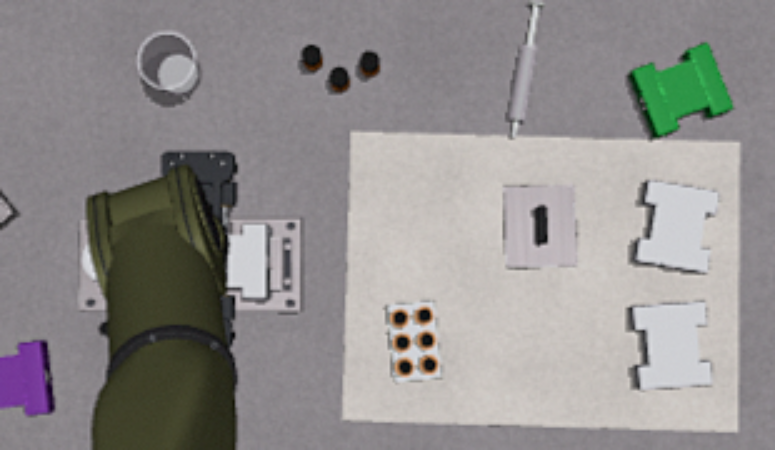

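The second case sits square on the first: its top is at 87.7 mm and its centre at (534.6,133.4). The cover and the two remaining cases on the mat haven't moved. Next is the case at (454.8,-375.7).

```bash
python3 -m inch '[[-5,0,-25,0,0,0],[-7,0,-40,0,0,0],[-7,0,-40,0,0,0],[-7,0,-40,0,0,0],[-7,0,-40,0,0,0],[-7,0,-40,0,0,0],[-7,0,-40,0,0,0],[-7,0,-40,0,0,0],[-7,0,-40,0,0,0],[-7,0,-40,0,0,0],[-7,0,-40,0,0,0],[-7,0,-40,0,-0.12,0]]' 86;  python3 -m inch '[[-3,0,-20,0,-0.12,0],[0,0,0,0,-0.12,0],[0,0,0,0,-0.12,0],[0,0,0,0,-0.12,0],[0,0,0,0,-0.12,0],[0,0,0,0,-0.12,0],[0,0,0,0,-0.12,0],[0,0,0,0,-0.12,0],[0,0,0,0,-0.12,0],[0,0,0,0,-0.12,0],[0,0,0,0,-0.12,0],[0,0,0,0,-0.12,0]]' 86; python3 -m inch '[[0,0,0,0,-0.09,0],[0,0,0,0,0,0],[0,0,0,0,0,0]]' 86; python3 - <<'E'
from h import *
from plant import r
s=r.get_state();print(np.round(s["q"],2));go(s,[.4548,-.3757,.12],1.676)
E
```

```text
clock: 25.75
tool_pos: [0.4612, -0.3356, 0.2082]
eef_rot: [-0.704, -0.051, 0.052, 0.706]
contact_force: [0.5, -0.2, -0.5]
opening: 0.978
clock: 26.75
tool_pos: [0.4616, -0.3541, 0.2081]
eef_rot: [0.494, 0.505, -0.505, -0.496]
contact_force: [-0.3, -0.5, -0.2]
opening: 0.977
clock: 27.0
tool_pos: [0.4618, -0.3543, 0.2085]
eef_rot: [0.473, 0.525, -0.524, -0.475]
contact_force: [0.0, 0.0, 0.3]
opening: 0.976
[ 0.92  0.72 -0.6   1.72  0.51  0.86  1.77]
pos mm [ 461.8 -354.3  208.5] yaw 1.6725 clk 27.0 F [0.  0.  0.3] open 86.0
rotvec needed (tool) [-0.0006 -0.0035  0.0024]
shift in current tool axes mm [-20.8  88.5   9.1]  in target axes [-20.6  88.5   9.3]
```

```bash
python3 -m inch '[[-10,20,4,0,-0.003,0],[-10.6,30,5,0,0,0],[0,25,0,0,0,0],[0,13,0,0,0,0],[0,0,0,0,0,0],[0,0,0,0,0,0],[0,0,0,0,0,0]]' 86; python3 look.py w10 454.8 -375.7 25 42 75 6.5
```

```text
clock: 27.58
tool_pos: [0.4567, -0.376, 0.1226]
eef_rot: [0.473, 0.526, -0.525, -0.472]
contact_force: [0.2, -0.4, -0.2]
opening: 0.974
pos mm [ 456.7 -376.   122.6] yaw 1.6775 clk 27.58 F [ 0.2 -0.4 -0.2] open 85.8
rotvec needed (tool) [ 0.0022  0.     -0.0004]
fit 15326 z 0.0337 c [ 454.5 -377.6] size [98.  84.5] short-axis deg -84.4 rad -1.473
pos mm [ 456.7 -376.   122.6] yaw 1.6775 clk 27.58 F [ 0.2 -0.4 -0.2] open 85.8
rotvec needed (tool) [ 0.0022  0.0089 -0.0004]
shift in current tool axes mm [ -1.3 116.1   2.5]  in target axes [ -1.3 116.1   2.3]
```

View pics/w10.png

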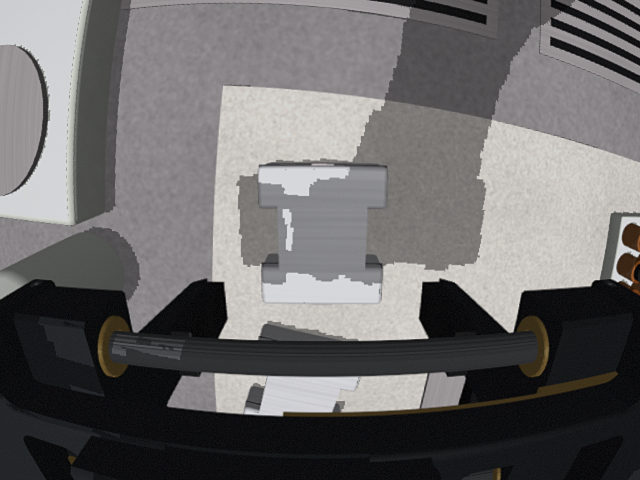

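The silver case at (322,235) is centred and fits (98×84.5). I descend and grip.

```bash
python3 -m inch '[[-0.6,20,1.2,0,0.008,0],[-0.6,25,1.2,0,0,0],[0,25,0,0,0,0],[0,25,0,0,0,0],[0,13,0,0,0,0],[0,8,0,0,0,0],[0,0,0,0,0,0],[0,0,0,0,0,0]]' 86 && python3 -m inch '[[0,0,0,0,0,0],[0,0,0,0,0,0],[0,0,0,0,0,0],[0,0,0,0,0,0],[0,0,0,0,0,0],[0,0,0,0,0,0],[0,0,0,0,0,0],[0,0,0,0,0,0]]' 45 35; python3 - <<'E'
from h import *
from plant import r
go(r.get_state(),[.4545,-.3776,.2],1.669)
E
```

```text
clock: 28.3
tool_pos: [0.4545, -0.3778, 0.0068]
eef_rot: [0.475, 0.525, -0.524, -0.474]
contact_force: [0.1, 1.2, 0.2]
opening: 0.977
clock: 28.97
tool_pos: [0.4539, -0.3776, 0.0064]
eef_rot: [0.475, 0.524, -0.524, -0.474]
contact_force: [-1.4, 0.6, 6.4]
opening: 0.656
pos mm [ 453.9 -377.6    6.4] yaw 1.6699 clk 28.97 F [-1.4  0.6  6.4] open 57.8
rotvec needed (tool) [ 0.0015  0.0009 -0.0004]
shift in current tool axes mm [-1.000e-01 -1.936e+02 -8.000e-01]  in target axes [  -0.  -193.6   -0.6]
```

```bash
python3 -m inch '[[0,-10,0,0,0,0],[0,-25,0,0,0,0],[0,-35,0,0,0,0],[0,-35,0,0,0.05,0],[0,-35,0,0,0.11,0],[0,-35,0,0,0.12,0],[0,-25,0,0,0.12,0],[0,-10,0,0,0.12,0],[0,0,0,0,0.12,0],[0,0,0,0,0.12,0],[0,0,0,0,0.12,0],[0,0,0,0,0.12,0]]'; python3 -m inch '[[0,0,0,0,0.12,0],[0,0,0,0,0.12,0],[0,0,0,0,0.12,0],[0,0,0,0,0.12,0],[0,0,0,0,0.12,0],[0,0,0,0,0.045,0],[0,0,0,0,0,0],[0,0,0,0,0,0]]'; python3 - <<'E'
from h import *
from plant import r
go(r.get_state(),[.5332,.133,.0945],.0245)
E
```

```text
clock: 29.97
tool_pos: [0.4529, -0.3771, 0.216]
eef_rot: [-0.668, -0.231, 0.23, 0.669]
contact_force: [-0.8, -0.5, -2.2]
opening: 0.655
clock: 30.63
tool_pos: [0.4532, -0.3771, 0.2158]
eef_rot: [-0.707, -0.01, 0.009, 0.707]
contact_force: [0.4, -0.4, -2.4]
opening: 0.659
pos mm [ 453.2 -377.1  215.8] yaw 0.0271 clk 30.63 F [ 0.4 -0.4 -2.4] open 58.0
rotvec needed (tool) [-0.0009  0.0026  0.0005]
shift in current tool axes mm [ 93.7 121.8 507.6]  in target axes [ 92.4 121.3 508. ]
```

```bash
python3 -m inch '[[4,0,20,0,0.0025,0],[8,0,40,0,0,0],[8,0,40,0,0,0],[8,0,40,0,0,0],[8,0,40,0,0,0],[8,0,40,0,0,0],[8,0,40,0,0,0],[8,0,40,0,0,0],[8,5,40,0,0,0],[8,10,40,0,0,0],[8,10,40,0,0,0],[8,10,38,0,0,0]]'; python3 -m inch '[[0,10,30,0,0,0],[0,10,20,0,0,0],[0,10,0,0,0,0],[0,10,0,0,0,0],[0,0,0,0,0,0],[0,0,0,0,0,0],[0,0,0,0,0,0]]'; python3 - <<'E'
from h import *
from plant import r
go(r.get_state(),[.5332,.133,.0945],.0245)
E
```

```text
clock: 31.63
tool_pos: [0.535, 0.0843, 0.1811]
eef_rot: [-0.707, -0.009, 0.008, 0.707]
contact_force: [1.3, 0.7, -2.1]
opening: 0.658
clock: 32.22
tool_pos: [0.5344, 0.13, 0.1416]
eef_rot: [0.707, 0.008, -0.007, -0.707]
contact_force: [0.5, -0.4, -2.1]
opening: 0.654
pos mm [534.4 130.  141.6] yaw 0.0201 clk 32.22 F [ 0.5 -0.4 -2.1] open 57.6
rotvec needed (tool) [ 0.0006 -0.0044  0.0015]
shift in current tool axes mm [-1.2 47.1  3.1]  in target axes [-1.1 47.1  3.1]
```

```bash
python3 -m inch '[[-1.2,10,3,0,-0.004,0.001],[0,15,0,0,0,0],[0,10,0,0,0,0],[0,5,0,0,0,0],[0,2,0,0,0,0],[0,0,0,0,0,0],[0,0,0,0,0,0],[0,0,0,0,0,0]]'; python3 - <<'E'
from h import *
from plant import r
go(r.get_state(),[.5332,.133,.0945],.0245)
E
```

```text
clock: 32.88
tool_pos: [0.5332, 0.1348, 0.0997]
eef_rot: [-0.707, -0.01, 0.009, 0.707]
contact_force: [0.2, -0.6, -1.7]
opening: 0.656
pos mm [533.2 134.8  99.7] yaw 0.0264 clk 32.88 F [ 0.2 -0.6 -1.7] open 57.8
rotvec needed (tool) [-0.0004  0.0019  0.0011]
shift in current tool axes mm [-0.   5.2 -1.8]  in target axes [ 0.   5.2 -1.8]
```

```bash
python3 -m inch '[[0,2,-1.6,0,0.002,0],[0,2,0,0,0,0],[0,1,0,0,0,0],[0,0.8,0,0,0,0],[0,0,0,0,0,0],[0,0,0,0,0,0]]'; python3 - <<'E'
from h import *
from plant import r
go(r.get_state(),[.5332,.133,.0945],.0245)
E
```

```text
clock: 33.38
tool_pos: [0.5328, 0.1329, 0.0944]
eef_rot: [-0.707, -0.009, 0.008, 0.707]
contact_force: [-1.7, -0.8, 7.0]
opening: 0.659
pos mm [532.8 132.9  94.4] yaw 0.0243 clk 33.38 F [-1.7 -0.8  7. ] open 58.0
rotvec needed (tool) [-0.     -0.0002  0.0006]
shift in current tool axes mm [ 0.4 -0.1  0.1]  in target axes [ 0.4 -0.1  0.1]
```

In contact (7 N) and on target. I release, lift and check.

```bash
python3 -m inch '[[0,0,0,0,0,0],[0,0,0,0,0,0],[0,0,0,0,0,0],[0,0,0,0,0,0],[0,-10,0,0,0,0],[0,-25,0,0,0,0],[0,-30,0,0,0,0],[0,-35,0,0,0,0],[0,-25,0,0,0,0],[0,-15,0,0,0,0],[0,0,0,0,0,0],[0,0,0,0,0,0]]' 72;  python3 look.py w11 533 140 114 130 75; python3 - <<'E'
from h import *
from plant import r
d=r.snapshot("top");cv2.imwrite("pics/top4c.png",cv2.resize(d["img"][150:330,170:480,::-1],None,fx=2.5,fy=2.5))
E
```

```text
clock: 34.38
tool_pos: [0.533, 0.1332, 0.2344]
eef_rot: [-0.707, -0.009, 0.008, 0.707]
contact_force: [-1.2, -0.3, -1.5]
opening: 0.817
pos mm [533.  133.2 234.4] yaw 0.0245 clk 34.38 F [-1.2 -0.3 -1.5] open 72.0
rotvec needed (tool) [-0.0008  0.      0.002 ]
fit 12712 z 0.1217 c [533.9 132.9] size [84.4 98.4] short-axis deg 1.51 rad 0.026
```

View pics/w11.png

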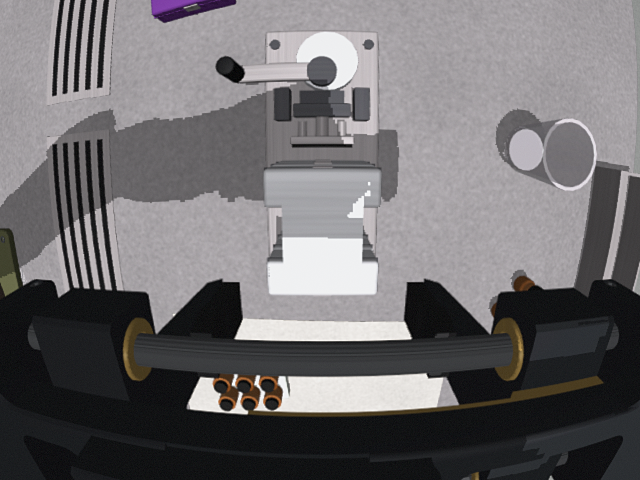

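View pics/top4c.png

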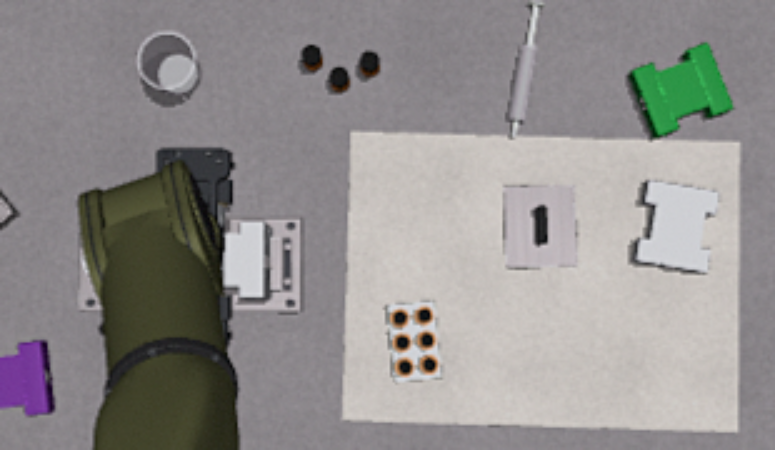

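Three cases are stacked: top at 121.7 mm, centre (533.9,132.9). The last silver case is at crop (676,226). The green one at (682,88) is the look-alike and I leave it alone. I move over the silver one at about (591.6,-379.8).

```bash
python3 -m inch '[[2,0,-25,0,0,0],[4,0,-40,0,0,0],[4,0,-40,0,0,0],[4,0,-40,0,0,0],[4,0,-40,0,0,0],[4,0,-40,0,0,0],[4,0,-40,0,0,0],[4,0,-40,0,0,0],[4,0,-40,0,0,0],[4,0,-40,0,0,0],[4,0,-40,0,0,0],[4,0,-40,0,-0.12,0]]' 86;  python3 -m inch '[[0,0,-25,0,-0.12,0],[0,0,0,0,-0.12,0],[0,10,0,0,-0.12,0],[0,20,0,0,-0.12,0],[0,20,0,0,-0.12,0],[0,20,0,0,-0.12,0],[0,20,0,0,-0.12,0],[0,10,0,0,-0.12,0],[0,0,0,0,-0.12,0],[0,0,0,0,-0.12,0],[0,0,0,0,-0.08,0],[0,0,0,0,0,0]]' 86; python3 -m inch '[[0,0,0,0,0,0],[0,0,0,0,0,0]]' 86; python3 - <<'E'
from h import *
from plant import r
s=r.get_state();print(np.round(s["q"],2));go(s,[.5916,-.3798,.12],1.43)
E
```

```text
clock: 35.48
tool_pos: [0.5893, -0.3319, 0.2313]
eef_rot: [-0.705, -0.05, 0.053, 0.706]
contact_force: [1.1, 0.5, -0.6]
opening: 0.977
clock: 36.48
tool_pos: [0.5926, -0.3548, 0.131]
eef_rot: [-0.533, -0.463, 0.463, 0.536]
contact_force: [0.0, 0.4, 0.1]
opening: 0.978
clock: 36.65
tool_pos: [0.5933, -0.355, 0.1324]
eef_rot: [-0.535, -0.462, 0.462, 0.536]
contact_force: [0.0, 0.9, 0.3]
opening: 0.981
[ 0.69  0.93 -0.44  1.42  0.45  0.89  1.54]
pos mm [ 593.3 -355.   132.4] yaw 1.4226 clk 36.65 F [0.  0.9 0.3] open 86.4
rotvec needed (tool) [-0.0015 -0.0074  0.0009]
shift in current tool axes mm [-24.8  12.3  -2. ]  in target axes [-24.8  12.4  -1.8]
```

```bash
python3 -m inch '[[-10,5,-1,0,-0.007,0],[-14.8,7,-1,0,0,0],[0,0,0,0,0,0],[0,0,0,0,0,0],[0,0,0,0,0,0]]' 86; python3 look.py w12 591.6 -379.8 25 42 75 6.5
```

```text
clock: 37.07
tool_pos: [0.5919, -0.3804, 0.121]
eef_rot: [-0.534, -0.464, 0.464, 0.534]
contact_force: [1.2, 0.2, 0.1]
opening: 0.979
pos mm [ 591.9 -380.4  121. ] yaw 1.4304 clk 37.07 F [1.2 0.2 0.1] open 86.3
rotvec needed (tool) [-0.0003  0.      0.0006]
fit 15440 z 0.0337 c [ 591.2 -382.3] size [84.5 97. ] short-axis deg 81.73 rad 1.426
pos mm [ 591.9 -380.4  121. ] yaw 1.4304 clk 37.07 F [1.2 0.2 0.1] open 86.3
rotvec needed (tool) [-0.0003  0.0039  0.0006]
shift in current tool axes mm [ -2.  114.5   0.4]  in target axes [ -1.9 114.5   0.5]
```

View pics/w12.png

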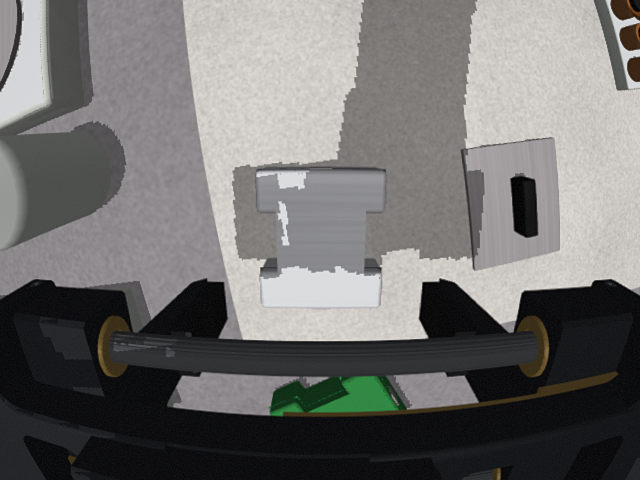

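The silver case is at (322,235). The green one is well behind at (345,395) and the cover is at (510,205). I descend and grip.

```bash
python3 -m inch '[[-1,20,0.4,0,0.004,0],[-1,25,0,0,0,0],[0,25,0,0,0,0],[0,25,0,0,0,0],[0,12,0,0,0,0],[0,7,0,0,0,0],[0,0,0,0,0,0],[0,0,0,0,0,0]]' 86 && python3 -m inch '[[0,0,0,0,0,0],[0,0,0,0,0,0],[0,0,0,0,0,0],[0,0,0,0,0,0],[0,0,0,0,0,0],[0,0,0,0,0,0],[0,0,0,0,0,0],[0,0,0,0,0,0]]' 45 35; python3 - <<'E'
from h import *
from plant import r
go(r.get_state(),[.5912,-.3823,.2],1.426)
E
```

```text
clock: 37.78
tool_pos: [0.5924, -0.382, 0.0083]
eef_rot: [0.535, 0.463, -0.463, -0.534]
contact_force: [0.4, 0.4, 0.3]
opening: 0.978
clock: 38.45
tool_pos: [0.5919, -0.3823, 0.008]
eef_rot: [0.535, 0.463, -0.463, -0.534]
contact_force: [-1.4, 0.9, 5.2]
opening: 0.657
pos mm [ 591.9 -382.3    8. ] yaw 1.4274 clk 38.45 F [-1.4  0.9  5.2] open 57.9
rotvec needed (tool) [ 0.0008  0.0014 -0.0001]
shift in current tool axes mm [  -0.2 -192.     0.5]  in target axes [-1.00e-01 -1.92e+02  7.00e-01]
```

```bash
python3 -m inch '[[0,-10,0,0,0,0],[0,-25,0,0,0,0],[0,-35,0,0,0,0],[0,-40,0,0,0.05,0],[0,-40,0,0,0.11,0],[0,-40,0,0,0.12,0],[0,-30,0,0,0.12,0],[0,-15,0,0,0.12,0],[0,0,0,0,0.12,0],[0,0,0,0,0.12,0],[0,0,0,0,0.12,0],[0,0,0,0,0.12,0]]'; python3 -m inch '[[0,0,0,0,0.12,0],[0,0,0,0,0.12,0],[0,0,0,0,0.12,0],[0,0,0,0,0.042,0],[0,0,0,0,0,0],[0,0,0,0,0,0]]'; python3 - <<'E'
from h import *
from plant import r
go(r.get_state(),[.5332,.1318,.130],.0245)
E
```

```text
clock: 39.45
tool_pos: [0.591, -0.3817, 0.2422]
eef_rot: [-0.691, -0.148, 0.148, 0.692]
contact_force: [0.9, -0.3, -2.1]
opening: 0.655
clock: 39.95
tool_pos: [0.5912, -0.3817, 0.242]
eef_rot: [-0.707, -0.009, 0.01, 0.707]
contact_force: [-0.3, 0.4, -1.1]
opening: 0.658
pos mm [ 591.2 -381.7  242. ] yaw 0.0275 clk 39.95 F [-0.3  0.4 -1.1] open 58.0
rotvec needed (tool) [-0.0009  0.003  -0.0009]
shift in current tool axes mm [-43.8 112.5 514.8]  in target axes [-45.4 112.  514.7]
```

```bash
python3 -m inch '[[-1,0,20,0,0.003,0],[-4,0,40,0,0,0],[-4,0,40,0,0,0],[-4,0,40,0,0,0],[-4,0,40,0,0,0],[-4,0,40,0,0,0],[-4,0,40,0,0,0],[-4,0,40,0,0,0],[-4,0,40,0,0,0],[-4,0,40,0,0,0],[-4,5,40,0,0,0],[-4,8,38,0,0,0]]'; python3 -m inch '[[0,10,30,0,0,0],[0,12,25,0,0,0],[0,15,0,0,0,0],[0,15,0,0,0,0],[0,5,0,0,0,0],[0,0,0,0,0,0],[0,0,0,0,0,0],[0,0,0,0,0,0]]'; python3 - <<'E'
from h import *
from plant import r
go(r.get_state(),[.5332,.1318,.130],.0245)
E
```

```text
clock: 40.95
tool_pos: [0.5362, 0.0773, 0.2302]
eef_rot: [-0.707, -0.01, 0.008, 0.708]
contact_force: [0.2, -0.2, -2.7]
opening: 0.654
clock: 41.62
tool_pos: [0.5357, 0.1295, 0.1733]
eef_rot: [-0.707, -0.008, 0.007, 0.707]
contact_force: [0.8, 0.2, -1.5]
opening: 0.654
pos mm [535.7 129.5 173.3] yaw 0.022 clk 41.62 F [ 0.8  0.2 -1.5] open 57.6
rotvec needed (tool) [-0.0006 -0.0025  0.0017]
shift in current tool axes mm [-2.5 43.3  2.4]  in target axes [-2.4 43.3  2.4]
```

```bash
python3 -m inch '[[-2.4,10,2.4,0,-0.003,0.001],[0,12,0,0,0,0],[0,8,0,0,0,0],[0,5,0,0,0,0],[0,2,0,0,0,0],[0,0,0,0,0,0],[0,0,0,0,0,0],[0,0,0,0,0,0]]'; python3 - <<'E'
from h import *
from plant import r
go(r.get_state(),[.5332,.1318,.130],.0245)
E
```

```text
clock: 42.28
tool_pos: [0.5329, 0.1322, 0.1359]
eef_rot: [-0.707, -0.009, 0.009, 0.707]
contact_force: [0.7, 0.4, -2.8]
opening: 0.655
pos mm [532.9 132.2 135.9] yaw 0.0254 clk 42.28 F [ 0.7  0.4 -2.8] open 57.7
rotvec needed (tool) [-0.0004  0.0009  0.0001]
shift in current tool axes mm [ 0.3  5.9 -0.4]  in target axes [ 0.3  5.9 -0.4]
```

```bash
python3 -m inch '[[0.3,2,-0.4,0,0,0],[0,2,0,0,0,0],[0,1.5,0,0,0,0],[0,0.8,0,0,0,0],[0,0,0,0,0,0],[0,0,0,0,0,0]]'; python3 - <<'E'
from h import *
from plant import r
go(r.get_state(),[.5332,.1318,.130],.0245)
E
```

```text
clock: 42.78
tool_pos: [0.5329, 0.1317, 0.1299]
eef_rot: [-0.707, -0.009, 0.009, 0.707]
contact_force: [-1.7, -1.6, 5.6]
opening: 0.652
pos mm [532.9 131.7 129.9] yaw 0.0255 clk 42.78 F [-1.7 -1.6  5.6] open 57.5
rotvec needed (tool) [-0.0002  0.001  -0.0003]
shift in current tool axes mm [ 0.4 -0.1  0.1]  in target axes [ 0.4 -0.1  0.1]
```

```bash
python3 -m inch '[[0,0,0,0,0,0],[0,0,0,0,0,0],[0,0,0,0,0,0],[0,0,0,0,0,0],[0,-10,0,0,0,0],[0,-25,0,0,0,0],[0,-30,0,0,0,0],[0,-35,0,0,0,0],[0,-25,0,0,0,0],[0,-5,0,0,0,0],[0,0,0,0,0,0],[0,0,0,0,0,0]]' 72;  python3 look.py w13 533 140 148 164 75; python3 - <<'E'
from h import *
from plant import r
d=r.snapshot("top");cv2.imwrite("pics/top5c.png",cv2.resize(d["img"][150:330,170:480,::-1],None,fx=2.5,fy=2.5))
W=world(d)
m=np.zeros((480,640),bool);m[215:265,360:412]=1;m&=(W[...,2]>.018)&(W[...,2]<.04)
print("bar",np.round(W[m].mean(0),4),m.sum(),cv2.minAreaRect((W[m][:,:2]*1000).astype(np.float32)))
E
```

```text
clock: 43.78
tool_pos: [0.5324, 0.1315, 0.2589]
eef_rot: [0.707, 0.009, -0.01, -0.707]
contact_force: [0.3, 0.8, -0.7]
opening: 0.817
pos mm [532.4 131.5 258.9] yaw 0.0256 clk 43.78 F [ 0.3  0.8 -0.7] open 71.9
rotvec needed (tool) [ 0.      0.     -0.0014]
fit 13647 z 0.1557 c [533.9 132.2] size [84.1 98.2] short-axis deg 1.62 rad 0.028
bar [ 0.5888 -0.2244  0.0268] 71 ((590.30224609375, -214.19979858398438), (40.566741943359375, 40.31212615966797), 80.76081085205078)
```

View pics/w13.png

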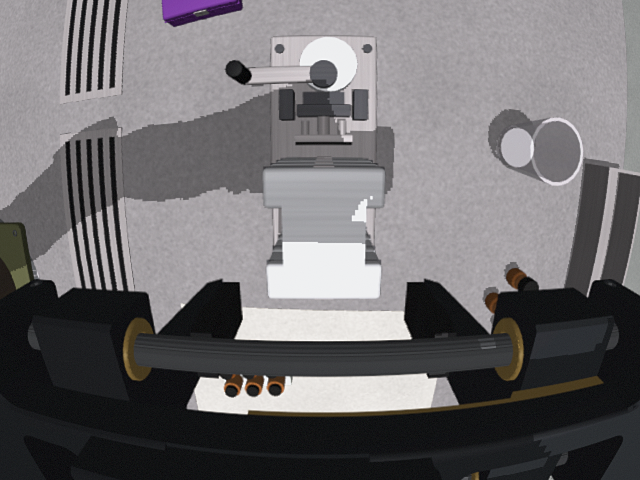

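View pics/top5c.png

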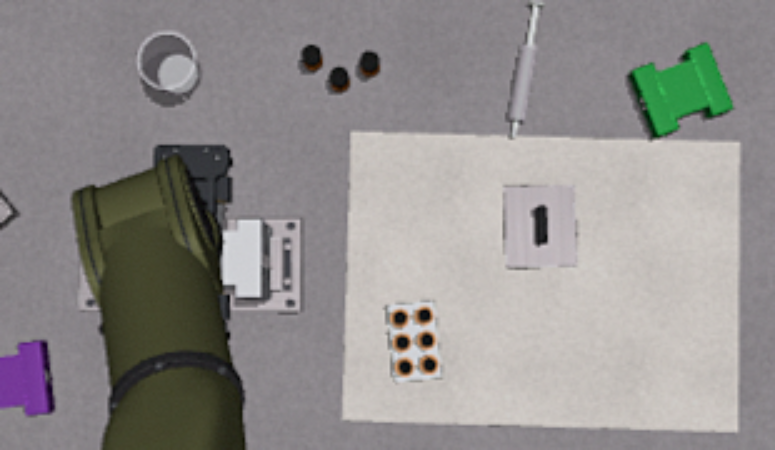

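Four cases are stacked: top at 155.7 mm, centre (533.9,132.2). The cover is alone on the mat at crop (540,226), i.e. about (593,-225). I go over it.

```bash
python3 -m inch '[[4,0,-25,0,0,0],[6,0,-40,0,0,0],[6,0,-40,0,0,0],[6,0,-40,0,0,0],[6,0,-40,0,0,0],[6,0,-40,0,0,0],[6,0,-40,0,0,0],[6,0,-40,0,0,0],[6,0,-35,0,-0.12,0],[0,0,-17,0,-0.12,0],[0,10,0,0,-0.12,0],[0,20,0,0,-0.12,0]]' 50;  python3 -m inch '[[0,20,0,0,-0.12,0],[0,20,0,0,-0.12,0],[0,20,0,0,-0.12,0],[0,20,0,0,-0.12,0],[0,20,0,0,-0.12,0],[0,0,0,0,-0.12,0],[0,0,0,0,-0.12,0],[0,0,0,0,-0.12,0],[0,0,0,0,-0.105,0],[0,0,0,0,0,0],[0,0,0,0,0,0],[0,0,0,0,0,0]]'; python3 look.py w14 593 -225 3 12 75 ; python3 - <<'E'
from h import *
import pickle
d,s=pickle.load(open("w14.pkl","rb"));W=wworld(d,s["tool_pos"],s["eef_rot"])
m=(W[...,2]>.022)&(W[...,2]<.035)&(np.hypot(W[...,0]-.593,W[...,1]+.225)<.045)
n,l,st,c=cv2.connectedComponentsWithStats(m.astype(np.uint8));i=1+np.argmax(st[1:,4]);P=W[l==i]
print(len(P),np.median(P[:,2]),cv2.minAreaRect((P[:,:2]*1000).astype(np.float32)))
E
```

```text
clock: 44.88
tool_pos: [0.5965, -0.2263, 0.2287]
eef_rot: [0.685, 0.178, -0.177, -0.684]
contact_force: [-0.3, 0.7, -0.0]
opening: 0.567
clock: 45.88
tool_pos: [0.5953, -0.2235, 0.1281]
eef_rot: [-0.5, -0.499, 0.5, 0.502]
contact_force: [-0.0, -0.2, 0.4]
opening: 0.568
pos mm [ 595.3 -223.5  128.1] yaw 1.568 clk 45.88 F [-0.  -0.2  0.4] open 50.0
rotvec needed (tool) [-0.0024  0.      0.0008]
fit 12837 z 0.0058 c [ 589.3 -226.6] size [96.6 84.8] short-axis deg -86.89 rad -1.517
1112 0.027541680719304427 ((589.3452758789062, -226.4263458251953), (44.218685150146484, 12.226752281188965), 2.7929294109344482)
```

View pics/w14.png

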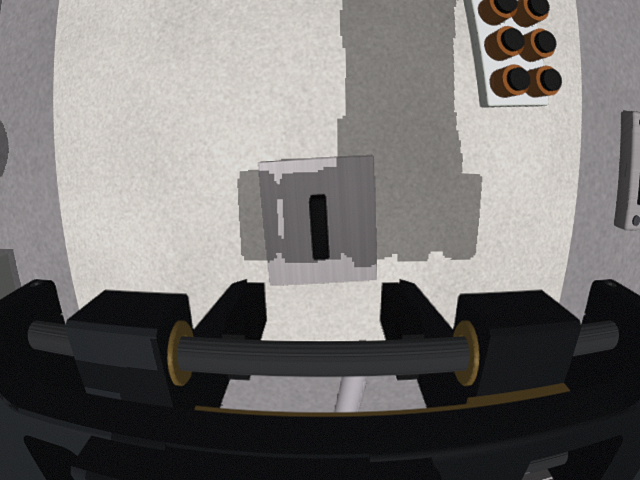

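The cover fits (96.6×84.8, bar 44×12, top at 27.5 mm, centre (589.3,-226.5), long axis +2.9°). I align, descend and pinch the bar.

```bash
python3 -m inch '[[0,0,0,0,-0.055,0],[-2.7,15,6,0,0,0],[0,25,0,0,0,0],[0,25,0,0,0,0],[0,15,0,0,0,0],[0,10,0,0,0,0],[0,0,0,0,0,0],[0,0,0,0,0,0],[0,0,0,0,0,0]]' 50; python3 - <<'E'
from h import *
from plant import r
go(r.get_state(),[.5893,-.2265,.008],1.623)
E
```

```text
clock: 46.68
tool_pos: [0.5909, -0.2267, 0.0401]
eef_rot: [0.487, 0.514, -0.513, -0.486]
contact_force: [0.9, -0.5, -0.0]
opening: 0.571
pos mm [ 590.9 -226.7   40.1] yaw 1.6252 clk 46.68 F [ 0.9 -0.5 -0. ] open 50.3
rotvec needed (tool) [ 0.001   0.0022 -0.0003]
shift in current tool axes mm [ 0.3 32.1  1.6]  in target axes [ 0.3 32.1  1.6]
```

```bash
python3 -m inch '[[0.3,10,1.5,0,0.002,0],[0,12,0,0,0,0],[0,7,0,0,0,0],[0,3,0,0,0,0],[0,0,0,0,0,0],[0,0,0,0,0,0]]' 50; python3 -m inch '[[0,0,0,0,0,0],[0,0,0,0,0,0],[0,0,0,0,0,0],[0,0,0,0,0,0],[0,0,0,0,0,0],[0,0,0,0,0,0],[0,0,0,0,0,0],[0,0,0,0,0,0]]' 5 30; python3 - <<'E'
from h import *
from plant import r
go(r.get_state(),[.5893,-.2265,.008],1.623)
E
```

```text
clock: 47.18
tool_pos: [0.5883, -0.2264, 0.0066]
eef_rot: [-0.486, -0.513, 0.513, 0.487]
contact_force: [-0.2, 0.1, 0.1]
opening: 0.565
clock: 47.85
tool_pos: [0.5884, -0.2264, 0.007]
eef_rot: [-0.486, -0.513, 0.513, 0.487]
contact_force: [0.8, -0.1, -0.1]
opening: 0.138
pos mm [ 588.4 -226.4    7. ] yaw 1.6236 clk 47.85 F [ 0.8 -0.1 -0.1] open 12.1
rotvec needed (tool) [-0.0008  0.0006  0.0002]
shift in current tool axes mm [-0.1 -1.  -0.8]  in target axes [-0.1 -1.  -0.8]
```

```bash
python3 -m inch '[[0,-10,0,0,0,0],[0,-25,0,0,0,0],[0,-35,0,0,0,0],[0,-40,0,0,0.05,0],[0,-40,0,0,0.11,0],[0,-40,0,0,0.12,0],[0,-30,0,0,0.12,0],[0,-15,0,0,0.12,0],[0,0,0,0,0.12,0],[0,0,0,0,0.12,0],[0,0,0,0,0.12,0],[0,0,0,0,0.12,0]]'; python3 -m inch '[[0,0,0,0,0.12,0],[0,0,0,0,0.12,0],[0,0,0,0,0.12,0],[0,0,0,0,0.12,0],[0,0,0,0,0.115,0],[0,0,0,0,0,0],[0,0,0,0,0,0]]'; python3 - <<'E'
from h import *
from plant import r
go(r.get_state(),[.5332,.133,.164],.0255)
E
```

```text
clock: 48.85
tool_pos: [0.5882, -0.2262, 0.2427]
eef_rot: [-0.673, -0.215, 0.215, 0.674]
contact_force: [-0.5, -0.3, -1.6]
opening: 0.131
clock: 49.43
tool_pos: [0.5884, -0.2261, 0.2424]
eef_rot: [-0.707, -0.011, 0.012, 0.707]
contact_force: [0.3, -0.5, -1.1]
opening: 0.137
pos mm [ 588.4 -226.1  242.4] yaw 0.0322 clk 49.43 F [ 0.3 -0.5 -1.1] open 12.0
rotvec needed (tool) [-0.0003  0.0067 -0.0012]
shift in current tool axes mm [-43.5  78.5 360.6]  in target axes [-46.   78.4 360.4]
```

```bash
python3 -m inch '[[-3,0,20,0,0.0067,0],[-5,0,40,0,0,0],[-5,0,40,0,0,0],[-5,0,40,0,0,0],[-5,0,40,0,0,0],[-5,0,40,0,0,0],[-5,0,40,0,0,0],[-5,0,40,0,0,0],[-5,10,35,0,0,0],[-3,15,17,0,0,0],[0,15,6,0,0,0],[0,5,0,0,0,0]]'; python3 -m inch '[[0,0,0,0,0,0],[0,0,0,0,0,0],[0,0,0,0,0,0]]'; python3 - <<'E'
from h import *
from plant import r
go(r.get_state(),[.5332,.133,.164],.0255)
E
```

```text
clock: 50.43
tool_pos: [0.5329, 0.1334, 0.1957]
eef_rot: [-0.706, -0.009, 0.012, 0.708]
contact_force: [0.1, -0.9, -1.9]
opening: 0.133
clock: 50.68
tool_pos: [0.5355, 0.1289, 0.198]
eef_rot: [0.707, 0.007, -0.007, -0.707]
contact_force: [0.4, 0.4, -1.2]
opening: 0.135
pos mm [535.5 128.9 198. ] yaw 0.0201 clk 50.68 F [ 0.4  0.4 -1.2] open 11.9
rotvec needed (tool) [ 0.0002 -0.0054  0.0006]
shift in current tool axes mm [-2.3 34.   4.1]  in target axes [-2.2 34.   4.1]
```

```bash
python3 -m inch '[[-2.3,5,4,0,-0.005,0.001],[0,8,0,0,0,0],[0,8,0,0,0,0],[0,5,0,0,0,0],[0,2,0,0,0,0],[0,0,0,0,0,0],[0,0,0,0,0,0],[0,0,0,0,0,0]]'; python3 - <<'E'
from h import *
from plant import r
go(r.get_state(),[.5332,.133,.163],.0255)
E
```

```text
clock: 51.35
tool_pos: [0.5325, 0.1343, 0.1693]
eef_rot: [-0.707, -0.009, 0.01, 0.707]
contact_force: [-0.5, -0.6, -0.4]
opening: 0.133
pos mm [532.5 134.3 169.3] yaw 0.0267 clk 51.35 F [-0.5 -0.6 -0.4] open 11.7
rotvec needed (tool) [-0.0002  0.0012 -0.0015]
shift in current tool axes mm [ 0.7  6.3 -1.4]  in target axes [ 0.7  6.3 -1.4]
```

```bash
python3 -m inch '[[0.7,2,-1.3,0,0,0],[0,2,0,0,0,0],[0,1.5,0,0,0,0],[0,0.8,0,0,0,0],[0,0,0,0,0,0],[0,0,0,0,0,0]]'; python3 - <<'E'
from h import *
from plant import r
go(r.get_state(),[.5332,.133,.163],.0255)
E
```

```text
clock: 51.85
tool_pos: [0.5329, 0.133, 0.163]
eef_rot: [-0.707, -0.009, 0.01, 0.707]
contact_force: [-0.8, -0.8, 0.4]
opening: 0.132
pos mm [532.9 133.  163. ] yaw 0.0267 clk 51.85 F [-0.8 -0.8  0.4] open 11.6
rotvec needed (tool) [-0.      0.0012 -0.0018]
shift in current tool axes mm [ 0.3 -0.   0. ]  in target axes [ 0.3 -0.   0. ]
```

```bash
python3 -m inch '[[0,0.3,0,0,0,0],[0,0,0,0,0,0],[0,0,0,0,0,0],[0,0,0,0,0,0],[0,-5,0,0,0,0],[0,-15,0,0,0,0],[0,-25,0,0,0,0],[0,-30,0,0,0,0],[0,-30,0,0,0,0],[0,-15,0,0,0,0],[0,0,0,0,0,0],[0,0,0,0,0,0]]' 40;  python3 look.py w15 533 140 156 168 75; python3 - <<'E'
from h import *
from plant import r
d=r.snapshot("top");cv2.imwrite("pics/top6c.png",cv2.resize(d["img"][150:330,170:480,::-1],None,fx=2.5,fy=2.5))
d=r.snapshot("scene");cv2.imwrite("pics/sc6c.png",cv2.resize(d["img"][100:280,320:520,::-1],None,fx=3.3,fy=3.3))
E
```

```text
clock: 52.85
tool_pos: [0.5337, 0.1331, 0.2833]
eef_rot: [-0.707, -0.01, 0.009, 0.707]
contact_force: [-0.0, -0.1, -0.1]
opening: 0.451
pos mm [533.7 133.1 283.3] yaw 0.0267 clk 52.85 F [-0.  -0.1 -0.1] open 39.7
rotvec needed (tool) [-0.0007  0.      0.0004]
fit 12443 z 0.1618 c [533.8 133.1] size [84.5 95.2] short-axis deg 1.48 rad 0.026
```

View pics/w15.png

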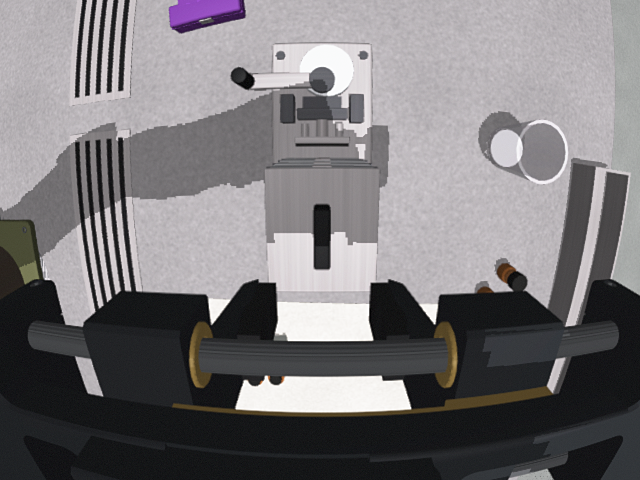

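View pics/sc6c.png

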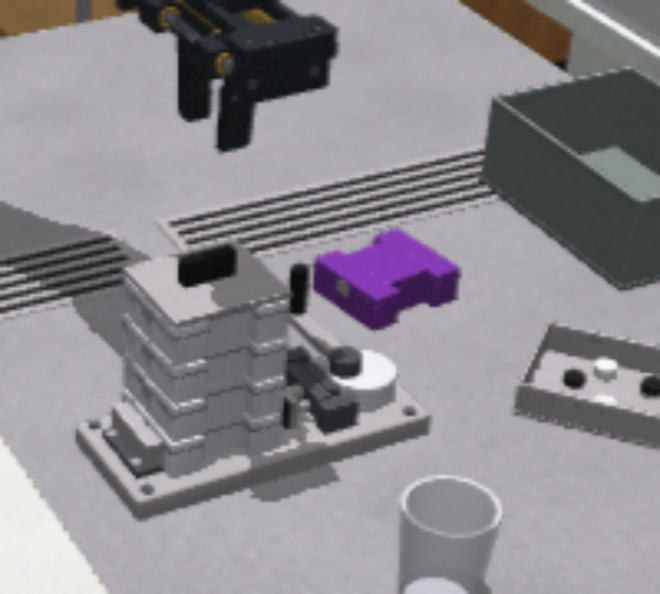

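View pics/top6c.png

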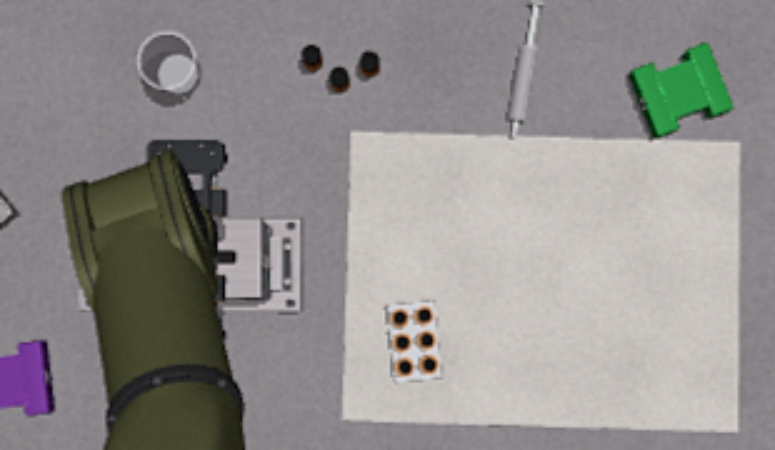

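The cover lies square on the column at (533.8,133.1), top at 161.8 mm, and the lever is still open. Before closing I measure the jaw room from the earlier wrist views.

```bash
python3 - <<'E'
from h import *
import pickle
y0=np.array([-.0245,1]);x0=np.array([1,.0245])
for n in ["w3","w7"]:
    d,s=pickle.load(open(n+".pkl","rb"));W=wworld(d,s["tool_pos"],s["eef_rot"])
    rel=(W[...,:2]-[.5347,.0857]);yy=rel@y0;xx=rel@x0
    m=(W[...,2]>.044)&(W[...,2]<.052)&(abs(xx)<.026)&(yy>.098)&(yy<.16)
    print(n,"jaw plate y from stop: ",np.round(np.percentile(yy[m],[0,1,5,25,50,75,95])*1e3,1),m.sum())
    img=d["img"][100:220,230:420] if n=="w7" else d["img"][130:260,210:480]
    cv2.imwrite(f"pics/{n}c.png",cv2.resize(img[...,::-1],None,fx=3 if n=="w3" else 4,fy=3 if n=="w3" else 4,interpolation=cv2.INTER_CUBIC))
E
```

```text
w3 jaw plate y from stop:  [108.6 108.7 109.1 111.3 114.  116.7 143.8] 668
w7 jaw plate y from stop:  [109.  109.  109.1 111.4 114.3 116.7 143.6] 972
```

View pics/w7c.png

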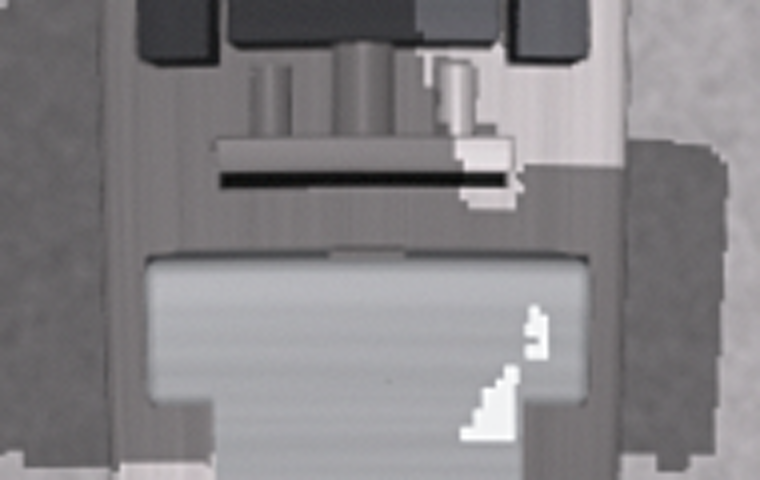

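View pics/w3c.png

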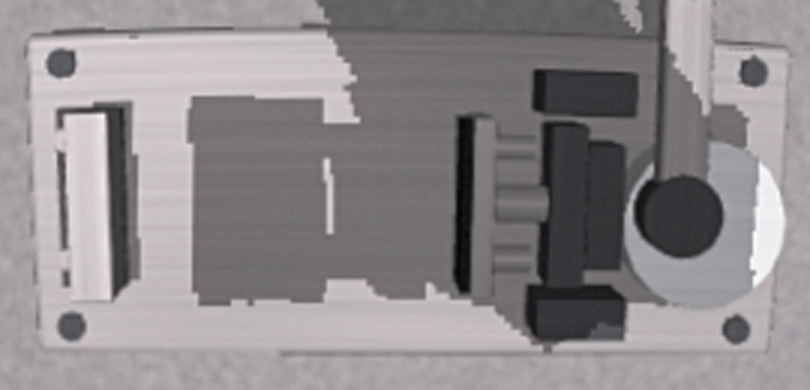

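The jaw face is about 108.7 mm from the stop at cam 0, so room ≈ 12.7 mm. For about 4 mm of squeeze the cam should end near 1.6 rad. I go to the post at about (456,261.5) with tool x along cradle x, which keeps the gripper body clear of the column.

```bash
python3 -m inch '[[-12,0,20,0,0,0],[-20,0,35,0,0,0],[-20,0,35,0,0,0],[-15,0,28,0,0,0],[-7,20,12,0,0,0],[0,30,0,0,0,0],[0,35,0,0,0,0],[0,20,0,0,0,0],[0,0,0,0,0,0],[0,0,0,0,0,0],[0,0,0,0,0,0]]' 50;  python3 - <<'E'
from h import *
from plant import r
s=r.get_state();go(s,[.456,.2615,.067],.0245)
d=r.snapshot("wrist");cv2.imwrite("pics/w16.png",d["img"][...,::-1])
W=wworld(d,s["tool_pos"],s["eef_rot"])
m=(W[...,2]>.09)&(W[...,2]<.102)&(np.hypot(W[...,0]-.456,W[...,1]-.2615)<.02)
print(m.sum(),np.round(W[m].mean(0),4),np.round(W[m].min(0),4),np.round(W[m].max(0),4))
E
```

```text
clock: 53.92
tool_pos: [0.456, 0.2613, 0.1782]
eef_rot: [-0.707, -0.009, 0.01, 0.707]
contact_force: [0.3, -0.2, -0.8]
opening: 0.563
pos mm [456.  261.3 178.2] yaw 0.0266 clk 53.92 F [ 0.3 -0.2 -0.8] open 49.6
rotvec needed (tool) [-0.0006  0.0021 -0.0012]
shift in current tool axes mm [1.000e-01 1.112e+02 2.000e-01]  in target axes [ -0.  111.2   0.2]
475 [0.4553 0.2614 0.0952] [0.4475 0.2527 0.09  ] [0.4631 0.2687 0.0978]
```

View pics/w16.png

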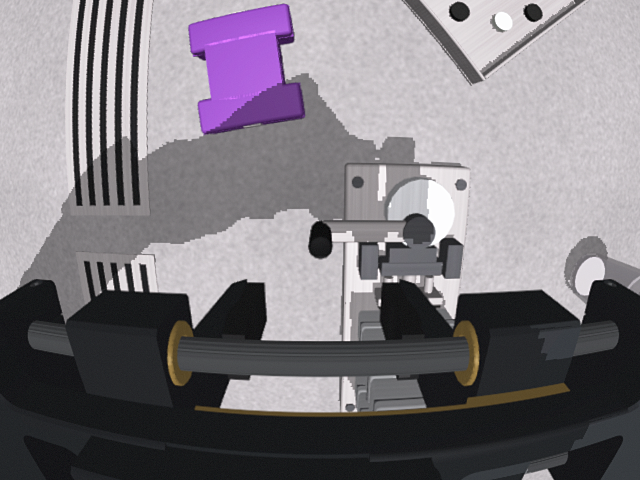

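The post at (320,240) is between the fingers and the column is well clear. I descend and pinch.

```bash
python3 -m inch '[[0,15,0,0,0,0],[0,25,0,0,0,0],[0,25,0,0,0,0],[0,25,0,0,0,0],[0,13,0,0,0,0],[0,8,0,0,0,0],[0,0,0,0,0,0],[0,0,0,0,0,0]]' 50; python3 -m inch '[[0,0,0,0,0,0],[0,0,0,0,0,0],[0,0,0,0,0,0],[0,0,0,0,0,0],[0,0,0,0,0,0],[0,0,0,0,0,0],[0,0,0,0,0,0],[0,0,0,0,0,0]]' 8 50; cat > cam.py <<'E'
from h import *
from plant import r
s=r.get_state();go(s)
v=np.array(s["tool_pos"])[:2]*1e3-[530.8,262]; c=np.pi+.0245-np.arctan2(v[1],v[0])%(2*np.pi);print("r",round(np.hypot(*v),2),"cam",round(c,4))
import sys
if len(sys.argv)>1:
    t=float(sys.argv[1])
    for k in np.linspace(c,t,int(round((t-c)/.1))+1)[1:]:
        p=np.array([530.8,262])+74.9*np.array([np.cos(np.pi+.0245-k),np.sin(np.pi+.0245-k)])
        w=np.array([p[0],p[1],s["tool_pos"][2]*1e3])/1e3-s["tool_pos"]
        print(round(k,3),"tool shift from now",np.round(R.from_quat(s["eef_rot"]).inv().apply(w)*1e3,1))
E
python3 cam.py 1.6
```

```text
clock: 54.63
tool_pos: [0.4561, 0.2614, 0.0676]
eef_rot: [-0.707, -0.009, 0.01, 0.707]
contact_force: [-0.3, 0.2, -0.5]
opening: 0.569
clock: 55.3
tool_pos: [0.4542, 0.2611, 0.0669]
eef_rot: [0.707, 0.008, -0.011, -0.707]
contact_force: [-3.5, -0.5, 5.6]
opening: 0.168
pos mm [454.2 261.1  66.9] yaw 0.0274 clk 55.3 F [-3.5 -0.5  5.6] open 14.8
rotvec needed (tool) [ 0.0002  0.     -0.0037]
r 76.65 cam 0.0123
0.112 tool shift from now [ 2.2 -0.   7.4]
0.211 tool shift from now [ 3.4 -0.  14.7]
0.31 tool shift from now [ 5.4 -0.  21.9]
0.409 tool shift from now [ 8.  -0.  28.8]
0.508 tool shift from now [11.3 -0.  35.5]
0.608 tool shift from now [15.3 -0.1 41.8]
0.707 tool shift from now [19.8 -0.1 47.6]
0.806 tool shift from now [24.9 -0.1 53. ]
0.905 tool shift from now [30.6 -0.1 57.9]
1.005 tool shift from now [36.6 -0.1 62.2]
1.104 tool shift from now [43.1 -0.2 65.8]
1.203 tool shift from now [49.9 -0.2 68.8]
1.302 tool shift from now [57.  -0.2 71.1]
1.402 tool shift from now [64.2 -0.3 72.7]
1.501 tool shift from now [71.6 -0.3 73.6]
1.6 tool shift from now [79.  -0.3 73.7]
```

```bash
python3 -m inch '[[0.5,0,7.5,0,0,0],[1.2,0,7.3,0,0,0],[1.9,0,7.2,0,0,0],[2.6,0,6.9,0,0,0],[0,0,0,0,0,0]]'; python3 cam.py;  python3 -m inch '[[3.3,0,6.7,0,0,0],[3.9,0,6.3,0,0,0],[4.6,0,5.9,0,0,0],[5.1,0,5.4,0,0,0],[5.6,0,4.9,0,0,0],[6.1,0,4.3,0,0,0],[0,0,0,0,0,0],[0,0,0,0,0,0]]'; python3 cam.py 1.6; python3 - <<'E'
from h import *
from plant import r
d=r.snapshot("wrist");cv2.imwrite("pics/w17.png",d["img"][...,::-1])
E
```

```text
clock: 55.72
tool_pos: [0.457, 0.286, 0.0667]
eef_rot: [0.71, 0.005, -0.012, -0.704]
contact_force: [-7.5, -5.6, 13.3]
opening: 0.163
pos mm [457.  286.   66.7] yaw 0.0244 clk 55.72 F [-7.5 -5.6 13.3] open 14.4
rotvec needed (tool) [ 0.0079  0.     -0.0102]
r 77.63 cam 0.3393
clock: 56.38
tool_pos: [0.4809, 0.3269, 0.0667]
eef_rot: [-0.707, -0.005, 0.015, 0.707]
contact_force: [-14.8, 4.9, 11.4]
opening: 0.162
pos mm [480.9 326.9  66.7] yaw 0.0294 clk 56.38 F [-14.8   4.9  11.4] open 14.3
rotvec needed (tool) [-0.001 -0.    -0.014]
r 81.91 cam 0.94
1.034 tool shift from now [10.  -0.1 -1.8]
1.129 tool shift from now [16.3 -0.2  1.5]
1.223 tool shift from now [22.8 -0.3  4.2]
1.317 tool shift from now [29.5 -0.4  6.2]
1.411 tool shift from now [36.5 -0.5  7.6]
1.506 tool shift from now [43.5 -0.6  8.4]
1.6 tool shift from now [50.5 -0.7  8.5]
```

View pics/w17.png

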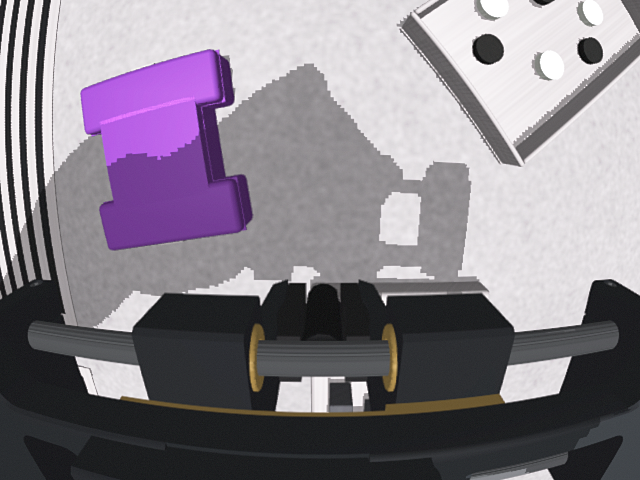

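TCP readings suggest that the post has slipped within the pads, so I measure the post directly.

```bash
cat > post.py <<'E'
from h import *
from plant import r
import sys
s=r.get_state()
d=r.snapshot("wrist");n=sys.argv[1];cv2.imwrite(f"pics/{n}.png",d["img"][...,::-1])
cv2.imwrite(f"pics/{n}c.png",cv2.resize(d["img"][270:420,220:430,::-1],None,fx=3.5,fy=3.5))
W=wworld(d,s["tool_pos"],s["eef_rot"])
m=(W[...,2]>.088)&(W[...,2]<.101);m[:,:260]=0;m[:,400:]=0;m[420:]=0
t=R.from_quat(s["eef_rot"]).inv().apply(W[m]-s["tool_pos"])*1e3
print(m.sum(),"tool-frame x,z of high points min/max",np.round(t.min(0),1),np.round(t.max(0),1))
d=r.snapshot("top");Wt=world(d);cv2.imwrite(f"pics/{n}t.png",cv2.resize(d["img"][200:320,150:310,::-1],None,fx=5,fy=5))
d=r.snapshot("scene");cv2.imwrite(f"pics/{n}s.png",cv2.resize(d["img"][130:280,320:500,::-1],None,fx=4.4,fy=4,interpolation=cv2.INTER_CUBIC))
E
python3 post.py w18
```

```text
2007 tool-frame x,z of high points min/max [-21.2 -34.6  -6.3] [ 24.  -21.1  10.9]
```

View pics/w18c.png

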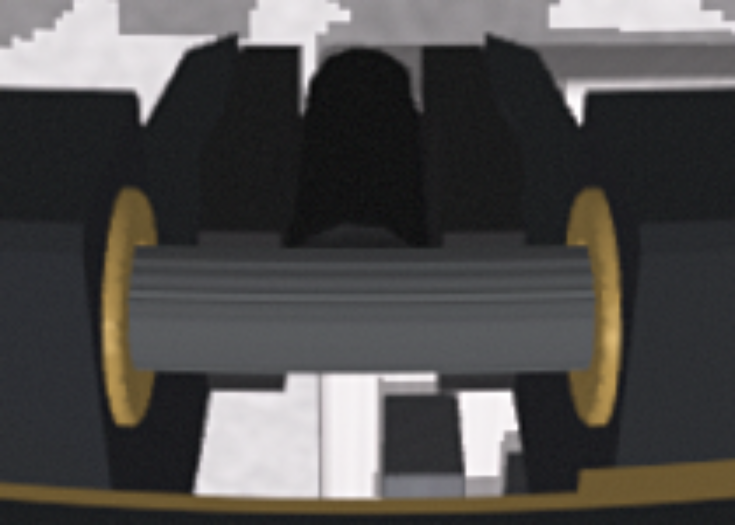

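View pics/w18s.png

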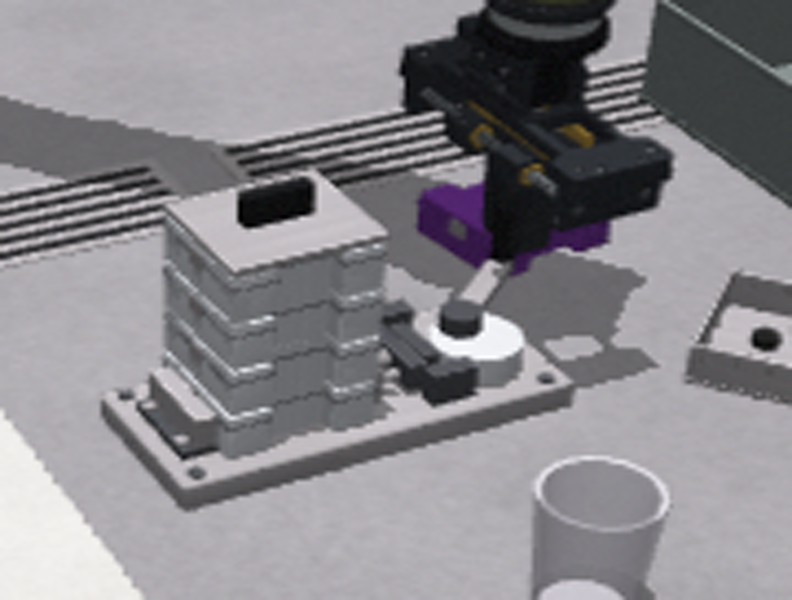

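The post has slid about 8 mm toward the pivot within the pads, and the column is undisturbed. I release, go up, turn to be tangential, and re-grip.

```bash
python3 -m inch '[[0,0,0,0,0,0],[0,0,0,0,0,0],[0,0,0,0,0,0],[0,-15,0,0,0,0],[0,-25,0,0,0,0],[0,-30,0,0,-0.1,0],[0,-20,0,0,-0.12,0],[0,-5,0,0,-0.12,0],[0,0,0,0,-0.12,0],[0,0,0,0,-0.12,0],[0,0,0,0,-0.09,0],[0,0,0,0,0,0]]' 50 50; python3 -m inch '[[0,0,0,0,0,0],[0,0,0,0,0,0]]'; python3 - <<'E'
from h import *
from plant import r
s=r.get_state()
d=r.snapshot("wrist");cv2.imwrite("pics/w19.png",d["img"][...,::-1])
W=wworld(d,s["tool_pos"],s["eef_rot"])
m=(W[...,2]>.088)&(W[...,2]<.102)&(np.hypot(W[...,0]-.482,W[...,1]-.318)<.025)
a,b=W[m].min(0),W[m].max(0);c=(a+b)/2
print(m.sum(),np.round(a,4),np.round(b,4))
for c in [c,W[m&(W[...,2]>.094)].mean(0)]:
    v=c[:2]*1e3-[530.8,262];k=np.pi+.0245-np.arctan2(v[1],v[0]);print("post",np.round(c,4),"r",np.hypot(*v),"cam",k,"yaw",np.pi/2+.0245-k)
    go(s,[c[0],c[1],.066],np.pi/2+.0245-k)
E
```

```text
clock: 57.58
tool_pos: [0.4896, 0.3234, 0.1616]
eef_rot: [-0.664, -0.241, 0.242, 0.665]
contact_force: [0.2, 0.7, -0.0]
opening: 0.567
clock: 57.75
tool_pos: [0.489, 0.3239, 0.1615]
eef_rot: [-0.665, -0.24, 0.241, 0.665]
contact_force: [0.6, -0.0, -0.4]
opening: 0.566
554 [0.4744 0.3123 0.0881] [0.4897 0.3279 0.0977]
post [0.4821 0.3201 0.0929] r 75.80941117823775 cam 0.8972412792408213 yaw 0.6980550475540752
pos mm [489.  323.9 161.5] yaw 0.6937 clk 57.75 F [ 0.6 -0.  -0.4] open 49.8
rotvec needed (tool) [-0.0008 -0.0043 -0.0013]
shift in current tool axes mm [-7.7 95.5  1.4]  in target axes [-7.8 95.5  1.5]
post [0.4821 0.3204 0.0956] r 76.09171257576504 cam 0.9001062335872709 yaw 0.6951900932076256
pos mm [489.  323.9 161.5] yaw 0.6937 clk 57.75 F [ 0.6 -0.  -0.4] open 49.8
rotvec needed (tool) [-0.0008 -0.0015 -0.0013]
shift in current tool axes mm [-7.5 95.5  1.7]  in target axes [-7.6 95.5  1.8]
```

View pics/w19.png

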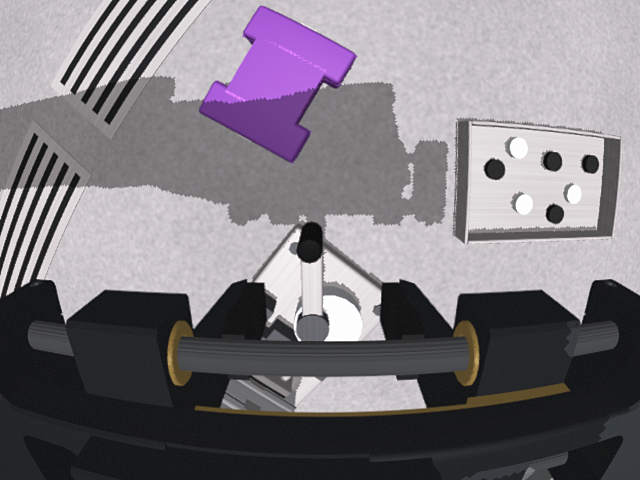

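The post is at (310,240), so cam ≈ 0.90 and the bar is in line with the tool z. I descend and pinch.

```bash
python3 -m inch '[[-4,10,0.7,0,0,0],[-3.4,20,0.3,0,0,0],[0,25,0,0,0,0],[0,22,0,0,0,0],[0,12,0,0,0,0],[0,6,0,0,0,0],[0,0,0,0,0,0],[0,0,0,0,0,0]]' 50; python3 -m inch '[[0,0,0,0,0,0],[0,0,0,0,0,0],[0,0,0,0,0,0],[0,0,0,0,0,0],[0,0,0,0,0,0],[0,0,0,0,0,0],[0,0,0,0,0,0],[0,0,0,0,0,0]]' 8 40; python3 cam.py
```

```text
clock: 58.47
tool_pos: [0.4825, 0.3208, 0.0671]
eef_rot: [-0.664, -0.241, 0.242, 0.665]
contact_force: [-0.2, -0.2, 0.4]
opening: 0.568
clock: 59.13
tool_pos: [0.4818, 0.3201, 0.0669]
eef_rot: [-0.664, -0.241, 0.242, 0.665]
contact_force: [-1.6, -1.8, 4.9]
opening: 0.169
pos mm [481.8 320.1  66.9] yaw 0.6967 clk 59.13 F [-1.6 -1.8  4.9] open 14.9
rotvec needed (tool) [-0.0012 -0.     -0.0021]
r 76.02 cam 0.8948
```

```bash
python3 -m inch '[[0,0,0,0,0.04,0],[6,0,0,0,0.08,0],[6,0,0,0,0.08,0],[6,0,0,0,0.08,0],[6,0,0,0,0.04,0],[0,0,0,0,0,0],[0,0,0,0,0,0],[0,0,0,0,0,0]]'; python3 cam.py; python3 post.py w20
```

```text
clock: 59.8
tool_pos: [0.5028, 0.3323, 0.0669]
eef_rot: [0.695, 0.132, -0.133, -0.695]
contact_force: [-2.3, -1.3, 5.0]
opening: 0.168
pos mm [502.8 332.3  66.9] yaw 0.3763 clk 59.8 F [-2.3 -1.3  5. ] open 14.8
rotvec needed (tool) [-0.0003 -0.     -0.0017]
r 75.66 cam 1.2161
2735 tool-frame x,z of high points min/max [-21.4 -34.1  -6.8] [ 23.7 -21.1  10.7]
```

View pics/w20s.png

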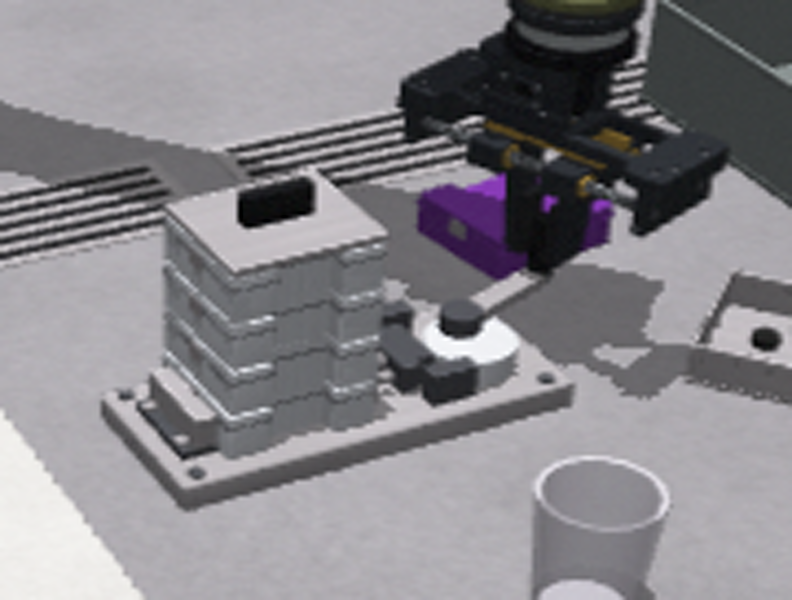

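View pics/w20t.png

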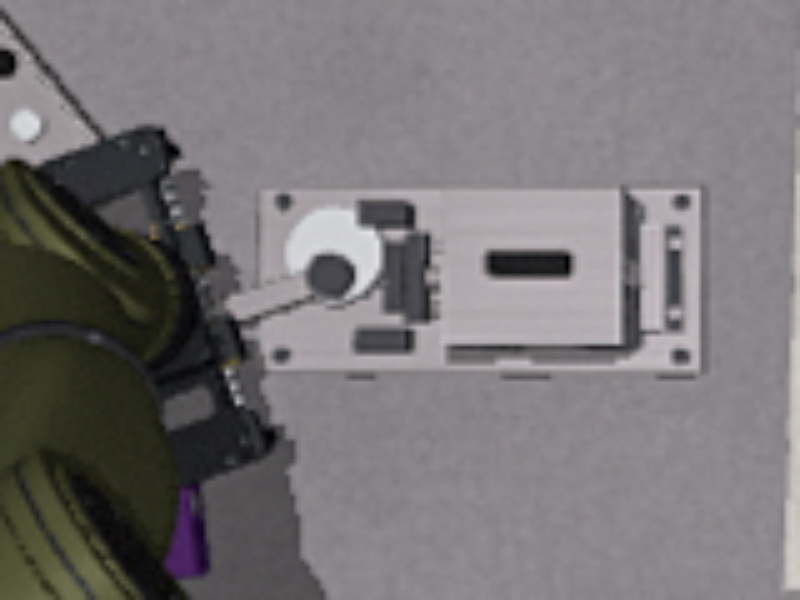

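The column is square and undisturbed and cam ≈ 1.22, which is about first touch. I continue in small steps toward 1.6.

```bash
python3 -m inch '[[0,0,0,0,0.03,0],[4.5,0,0,0,0.06,0],[4.5,0,0,0,0.06,0],[4.5,0,0,0,0.03,0],[0,0,0,0,0,0],[0,0,0,0,0,0],[0,0,0,0,0,0]]'; python3 cam.py; python3 -m inch '[[0,0,0,0,0.03,0],[4.5,0,0,0,0.06,0],[4.5,0,0,0,0.06,0],[4,0,0,0,0.03,0],[0,0,0,0,0,0],[0,0,0,0,0,0],[0,0,0,0,0,0]]'; python3 cam.py; python3 post.py w21
```

```text
clock: 60.53
tool_pos: [0.5151, 0.3358, 0.0669]
eef_rot: [0.704, 0.068, -0.07, -0.703]
contact_force: [-2.7, -2.9, 6.6]
opening: 0.17
pos mm [515.1 335.8  66.9] yaw 0.1966 clk 60.53 F [-2.7 -2.9  6.6] open 15.0
rotvec needed (tool) [ 0.0005  0.     -0.003 ]
r 75.45 cam 1.3858
clock: 61.12
tool_pos: [0.5278, 0.3371, 0.0669]
eef_rot: [0.708, 0.005, -0.007, -0.707]
contact_force: [-3.5, -2.9, 7.4]
opening: 0.168
pos mm [527.8 337.1  66.9] yaw 0.0168 clk 61.12 F [-3.5 -2.9  7.4] open 14.8
rotvec needed (tool) [ 0.0012  0.     -0.0033]
r 75.2 cam 1.5551
2730 tool-frame x,z of high points min/max [-21.1 -34.1  -6.9] [ 23.7 -21.1  11.1]
```

View pics/w21s.png

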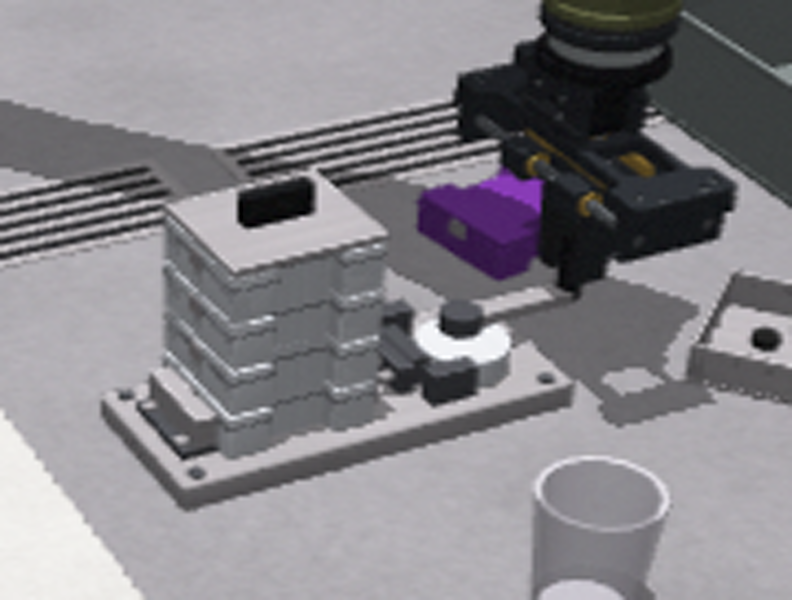

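View pics/w21t.png

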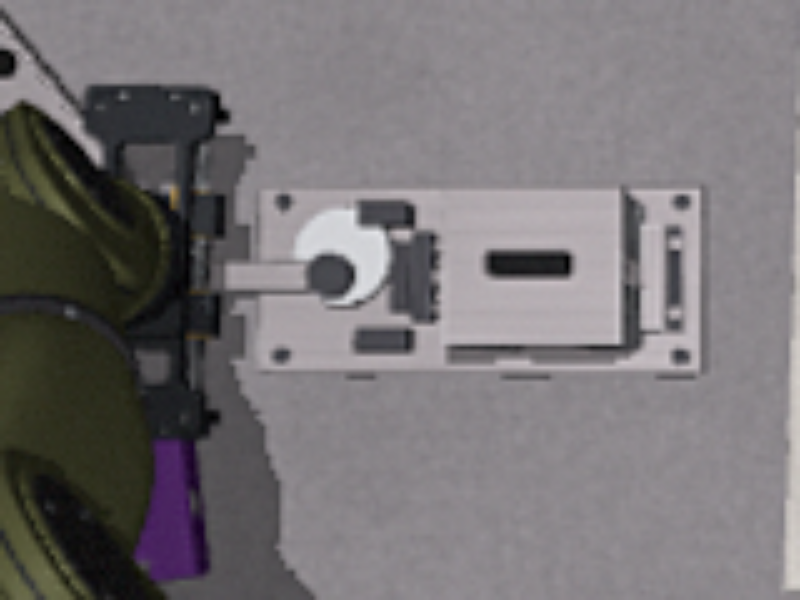

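The lever now points along cradle +y (cam ≈ 1.555), so the plunger has advanced about 16.2 mm against 12.7 mm of room, which is about 3.5 mm of squeeze. Between the last two top views the dark plunger block moved right while the column did not. I release, lift, and verify.

```bash
python3 -m inch '[[0,0,0,0,0,0],[0,0,0,0,0,0],[0,0,0,0,0,0],[0,0,0,0,0,0],[0,-15,0,0,0,0],[0,-30,0,0,0,0],[0,-40,0,0,0,0],[0,-40,0,0,0,0],[0,-40,0,0,0,0],[0,-20,0,0,0,0],[0,0,0,0,0,0],[0,0,0,0,0,0]]' 45; python3 -m inch '[[0,0,-10,0,0,0],[0,0,-20,0,0,0],[0,0,-20,0,0,0],[0,0,-10,0,0,0],[0,0,0,0,0,0],[0,0,0,0,0,0],[0,0,0,0,0,0]]'; python3 - <<'E'
from h import *
from plant import r
import pickle
s=r.get_state();go(s)
d=r.snapshot("wrist");cv2.imwrite("pics/w22.png",d["img"][...,::-1]);pickle.dump((d,s),open("w22.pkl","wb"))
y0=np.array([-.0245,1]);x0=np.array([1,.0245])
for n in ["w3","w7","w22"]:
    d,s=pickle.load(open(n+".pkl","rb"));W=wworld(d,s["tool_pos"],s["eef_rot"])
    rel=(W[...,:2]-[.5347,.0857]);yy=rel@y0*1e3;xx=rel@x0*1e3
    print(n)
    for z in range(30,80,6):
        m=(W[...,2]>z/1e3)&(W[...,2]<(z+6)/1e3)&(abs(xx)<27)&(yy>92)&(yy<160)
        if m.sum(): h,_=np.histogram(yy[m],bins=np.arange(92,162,2)); print(z,h.tolist())
    m=(W[...,2]>.088)&(W[...,2]<.102)&(abs(xx)<90)&(yy>150)&(yy<270)
    c=(W[m].min(0)+W[m].max(0))/2;v=c[:2]*1e3-[530.8,262];print("post",np.round(c,4),"r",np.hypot(*v),"cam",np.pi+.0245-np.arctan2(v[1],v[0])%(2*np.pi))
d=r.snapshot("scene");cv2.imwrite("pics/w22s.png",cv2.resize(d["img"][130:280,320:500,::-1],None,fx=4.4,fy=4,interpolation=cv2.INTER_CUBIC))
E
```

```text
clock: 62.27
tool_pos: [0.5293, 0.3382, 0.2526]
eef_rot: [-0.706, -0.006, 0.006, 0.708]
contact_force: [-0.2, -0.4, -2.0]
opening: 0.513
clock: 62.85
tool_pos: [0.5294, 0.2791, 0.251]
eef_rot: [-0.707, -0.005, 0.007, 0.707]
contact_force: [-0.1, 1.4, 0.2]
opening: 0.513
pos mm [529.4 279.1 251. ] yaw 0.0181 clk 62.85 F [-0.1  1.4  0.2] open 45.2
rotvec needed (tool) [-0.0011 -0.     -0.0029]
w3
30 [0, 0, 0, 0, 0, 0, 0, 1, 42, 0, 0, 0, 0, 0, 7, 10, 12, 4, 8, 8, 4, 3, 50, 0, 1, 1, 0, 1, 0, 0, 0, 1, 0, 0]
36 [0, 0, 0, 0, 0, 0, 0, 0, 27, 0, 0, 0, 0, 2, 47, 47, 50, 52, 48, 49, 28, 21, 75, 22, 24, 19, 22, 25, 16, 20, 11, 18, 15, 16]
42 [0, 0, 0, 0, 0, 0, 0, 0, 101, 117, 80, 77, 79, 30, 0, 0, 0, 0, 0, 0, 0, 0, 61, 91, 94, 93, 93, 84, 76, 65, 73, 69, 73, 68]
48 [0, 0, 0, 0, 0, 0, 0, 0, 5, 10, 48, 49, 46, 10, 0, 0, 0, 0, 0, 0, 0, 0, 0, 0, 0, 0, 0, 0, 0, 0, 0, 0, 0, 0]
post [0.4554 0.26   0.0929] r 75.39809485169795 cam -0.0025526294902689095
w7
30 [0, 46, 0, 0, 0, 0, 0, 0, 0, 0, 0, 0, 0, 14, 12, 19, 6, 16, 15, 22, 4, 6, 30, 0, 0, 0, 0, 0, 0, 0, 0, 0, 0, 0]
36 [0, 3, 19, 0, 0, 0, 0, 0, 0, 0, 0
[... 932 characters left out ...]
2, 30, 1, 0, 0, 0, 0, 0, 0, 0, 0, 0, 0, 0, 0, 0, 0, 0, 0, 0, 0, 0, 0, 0, 0, 0, 0, 0, 0]
54 [0, 77, 25, 0, 0, 0, 0, 0, 0, 0, 0, 0, 0, 0, 0, 0, 0, 0, 0, 0, 0, 0, 0, 0, 0, 0, 0, 0, 0, 0, 0, 0, 0, 0]
60 [0, 102, 30, 0, 0, 0, 0, 0, 0, 0, 0, 0, 0, 0, 0, 0, 0, 0, 0, 0, 0, 0, 0, 0, 0, 0, 0, 0, 0, 0, 0, 0, 0, 0]
66 [0, 87, 47, 0, 0, 0, 0, 0, 0, 0, 0, 0, 0, 0, 0, 0, 0, 0, 0, 0, 0, 0, 0, 0, 0, 0, 0, 0, 0, 0, 0, 0, 0, 0]
72 [0, 53, 82, 0, 0, 0, 0, 0, 0, 0, 0, 0, 0, 0, 0, 0, 0, 0, 0, 0, 0, 0, 0, 0, 0, 0, 0, 0, 0, 0, 0, 0, 0, 0]
78 [0, 42, 127, 0, 0, 0, 0, 0, 0, 0, 0, 0, 0, 0, 0, 0, 0, 0, 0, 0, 0, 0, 0, 0, 0, 0, 0, 0, 0, 0, 0, 0, 0, 0]
post [0.5293 0.3371 0.0953] r 75.10664885987302 cam 1.5751022356521396
```

View pics/w22.png

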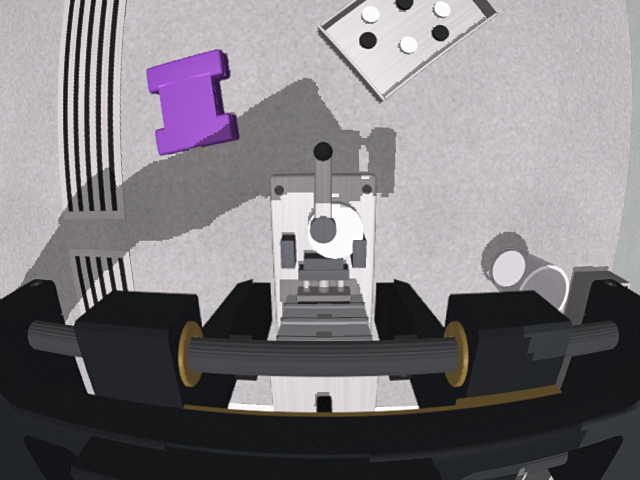

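View pics/w22s.png

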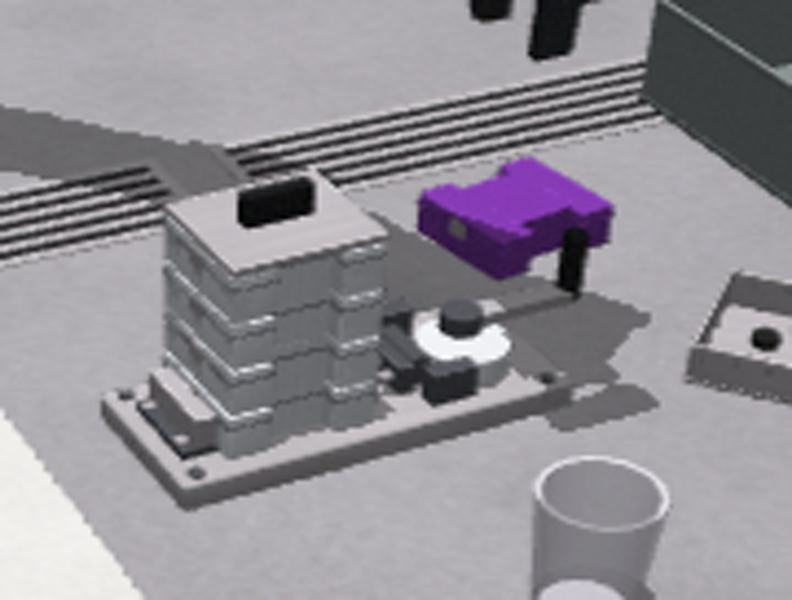

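The three independent readings agree:
- The jaw plate moved about 12.7 mm, so its face is now about 96 mm from the stop.
- The plunger block moved about 16 mm.
- The rod gap shrank from about 17.5 to 14 mm, which is about 3.5 mm of squeeze.

I move a little away and run a last check of the column from above.

```bash
python3 -m inch '[[-10,-5,20,0,0,0],[-15,-10,30,0,0,0],[-15,-10,30,0,0,0],[-10,0,20,0,0,0],[0,0,0,0,0,0],[0,0,0,0,0,0],[0,0,0,0,0,0]]'; python3 - <<'E'
from h import *
from plant import r
go(r.get_state())
d=r.snapshot("top");W=world(d);cv2.imwrite("pics/top9.png",d["img"][...,::-1])
reg=(W[...,0]>.44)&(W[...,0]<.63)&(W[...,1]>.05)&(W[...,1]<.22)
m=reg&(W[...,2]>.154)&(W[...,2]<.172)
print("cover",np.median(W[m][:,2]),cv2.minAreaRect((W[m][:,:2]*1000).astype(np.float32)))
d=r.snapshot("scene");W=world(d);reg=(W[...,0]>.44)&(W[...,0]<.63)&(W[...,1]>.05)&(W[...,1]<.22)
m=reg&(W[...,2]>.154)&(W[...,2]<.172);print("cover(scene)",np.median(W[m][:,2]),cv2.minAreaRect((W[m][:,:2]*1000).astype(np.float32)))
# vertical faces seen by scene cam: +x end plane & -y... by layer
for z0 in [20,54,88,122]:
    m=reg&(W[...,2]>(z0+6)/1e3)&(W[...,2]<(z0+28)/1e3)&(W[...,0]>.566)&(W[...,1]>.08)
    print(z0,"+x side median x",np.round(np.median(W[m][:,0])*1e3,1),"y range",np.round(np.percentile(W[m][:,1],[2,98])*1e3,1),m.sum())
cv2.imwrite("pics/sc9.png",cv2.resize(d["img"][130:280,320:500,::-1],None,fx=4.4,fy=4,interpolation=cv2.INTER_CUBIC))
E
```

```text
clock: 63.53
tool_pos: [0.4784, 0.3765, 0.2764]
eef_rot: [0.707, 0.005, -0.007, -0.707]
contact_force: [1.1, -0.1, -0.3]
opening: 0.509
pos mm [478.4 376.5 276.4] yaw 0.0169 clk 63.53 F [ 1.1 -0.1 -0.3] open 44.9
rotvec needed (tool) [ 0.001   0.     -0.0017]
cover 0.16054482276662174 ((553.3984375, 148.9224395751953), (120.57007598876953, 126.61821746826172), 1.7754325866699219)
cover(scene) 0.15981818424763933 ((555.124755859375, 146.21966552734375), (123.0213851928711, 130.52220153808594), 1.5362052917480469)
20 +x side median x 575.0 y range [ 84.  218.5] 173
54 +x side median x 574.9 y range [ 85.1 179.1] 167
88 +x side median x 575.2 y range [ 84.3 178.7] 174
122 +x side median x 575.7 y range [ 82.8 111.9] 92
```

View pics/top9.png

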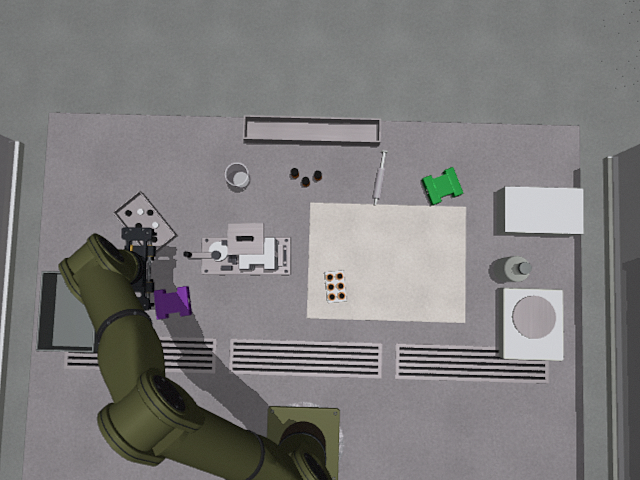

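The cover has been knocked aside and now sits off the column at top (246,239). It has to be re-placed, so I look closer.

```bash
python3 - <<'E'
from h import *
from plant import r
d=r.snapshot("top");W=world(d)
cv2.imwrite("pics/top10.png",cv2.resize(d["img"][205:295,170:310,::-1],None,fx=5.5,fy=5.5,interpolation=cv2.INTER_CUBIC))
d=r.snapshot("scene");cv2.imwrite("pics/sc10.png",cv2.resize(d["img"][130:280,320:500,::-1],None,fx=4.4,fy=4,interpolation=cv2.INTER_CUBIC))
reg=(W[...,0]>.44)&(W[...,0]<.68)&(W[...,1]>.05)&(W[...,1]<.25)
for lo,hi in [(.145,.1585),(.1585,.172),(.172,.2)]:
    m=reg&(W[...,2]>lo)&(W[...,2]<hi);print(lo,m.sum(),np.median(W[m][:,2]),cv2.minAreaRect((W[m][:,:2]*1000).astype(np.float32)))
E
```

```text
0.145 693 0.1553944847724249 ((553.4895629882812, 149.31297302246094), (120.6717300415039, 126.3272705078125), 1.8897658586502075)
0.1585 1023 0.16197502339880465 ((553.3875732421875, 148.68191528320312), (120.01978302001953, 126.09857940673828), 1.6097265481948853)
0.172 86 0.1829758517504384 ((572.37744140625, 163.26254272460938), (14.52038288116455, 42.643104553222656), 0.7292813658714294)
```

View pics/top10.png

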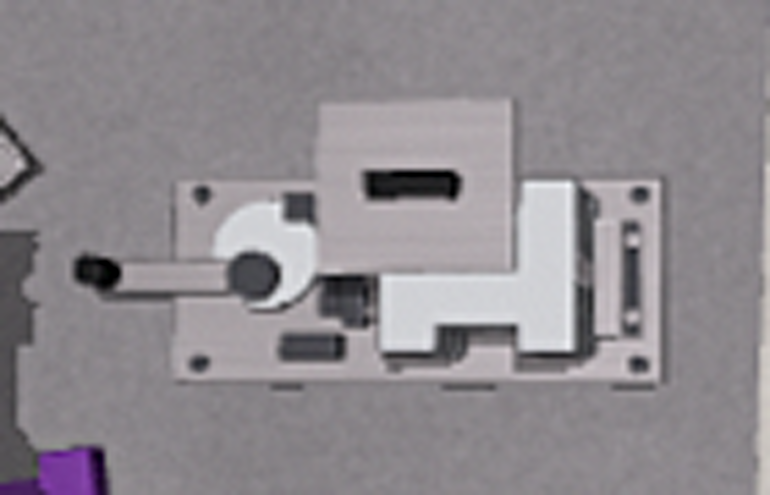

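View pics/sc10.png

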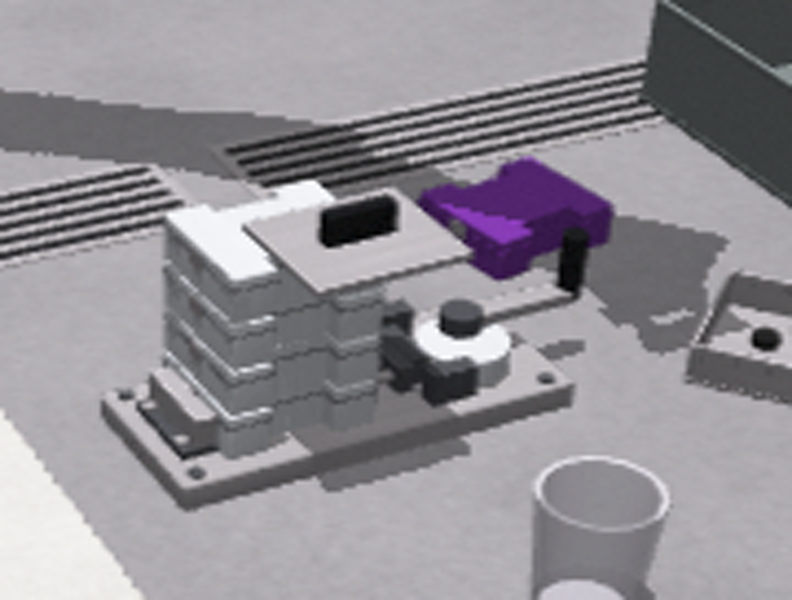

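The cover slid about (+39,+30) mm but still lies level on the top case, centred near (572.4,163.3). The four cases stay aligned. I go above it for an accurate fix.

```bash
python3 -m inch '[[8,0,-20,0,-0.01,0],[16,0,-38,0,0,0],[16,0,-38,0,0,0],[16,0,-38,0,0,0],[16,0,-38,0,0,0],[12,0,-28,0,0,0],[6,0,-14,0,0,0],[0,0,0,0,0,0],[0,0,0,0,0,0],[0,0,0,0,0,0]]' 36; cat > cov.py <<'E'
from h import *
from plant import r
import sys,pickle
n=sys.argv[1];cx,cy=float(sys.argv[2])/1e3,float(sys.argv[3])/1e3
s=r.get_state();go(s);d=r.snapshot("wrist");cv2.imwrite(f"pics/{n}.png",d["img"][...,::-1]);pickle.dump((d,s),open(n+".pkl","wb"))
W=wworld(d,s["tool_pos"],s["eef_rot"]);q=np.hypot(W[...,0]-cx,W[...,1]-cy)<.08
for nm,lo,hi in [("top case",.1525,.1585),("cover",.1590,.166),("bar",.177,.19)]:
    m=q&(W[...,2]>lo)&(W[...,2]<hi)
    k,l,st,c=cv2.connectedComponentsWithStats(m.astype(np.uint8))
    if k>1:
        P=W[l==1+np.argmax(st[1:,4])];print(nm,len(P),np.round(np.median(P[:,2]),4),[np.round(a,2) for a in cv2.minAreaRect((P[:,:2]*1000).astype(np.float32))])
E
python3 cov.py w23 572 163
```

```text
clock: 64.57
tool_pos: [0.573, 0.1671, 0.2764]
eef_rot: [-0.706, -0.009, 0.011, 0.708]
contact_force: [0.2, 0.7, -0.5]
opening: 0.408
pos mm [573.  167.1 276.4] yaw 0.0285 clk 64.57 F [ 0.2  0.7 -0.5] open 35.9
rotvec needed (tool) [-0.0017 -0.     -0.0026]
top case 2680 0.1557 [array([510.8 , 147.41]), array([36.07, 65.36]), np.float64(2.67)]
cover 12736 0.1618 [array([571.  , 163.28]), array([84.41, 96.64]), np.float64(1.99)]
bar 1149 0.1836 [array([570.94, 163.81]), array([12.04, 43.88]), np.float64(1.73)]
```

View pics/w23.png

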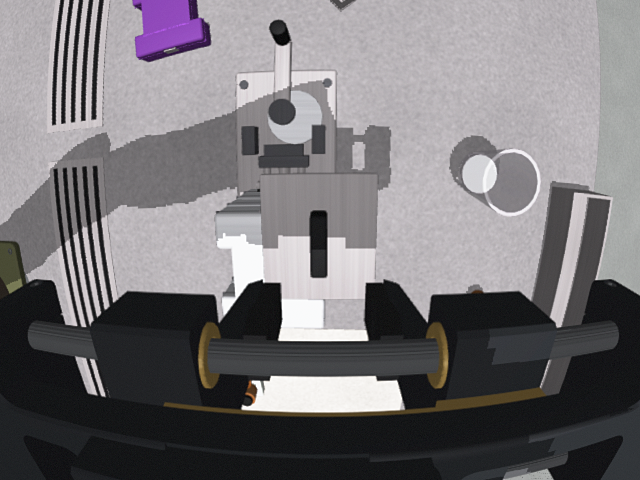

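The cover is at (318,235) with its bar between the fingers, centred at (571,163.6), yaw 0.033. I descend carefully, staying clear of the plate.

```bash
python3 -m inch '[[-2,10,-3.5,0,-0.005,0],[0,20,0,0,0,0],[0,20,0,0,0,0],[0,20,0,0,0,0],[0,8,0,0,0,0],[0,0,0,0,0,0],[0,0,0,0,0,0],[0,0,0,0,0,0]]' 36; python3 - <<'E'
from h import *
from plant import r
go(r.get_state(),[.571,.1636,.165],.033)
E
```

```text
clock: 65.28
tool_pos: [0.5723, 0.1628, 0.1996]
eef_rot: [-0.707, -0.012, 0.012, 0.707]
contact_force: [0.5, 0.5, -0.1]
opening: 0.409
pos mm [572.3 162.8 199.6] yaw 0.0327 clk 65.28 F [ 0.5  0.5 -0.1] open 36.0
rotvec needed (tool) [-0.0011 -0.0003  0.0001]
shift in current tool axes mm [-1.3 34.6  0.8]  in target axes [-1.3 34.6  0.9]
```

```bash
python3 -m inch '[[-1.3,8,0.8,0,0,0],[0,10,0,0,0,0],[0,8,0,0,0,0],[0,5,0,0,0,0],[0,3,0,0,0,0],[0,0,0,0,0,0],[0,0,0,0,0,0],[0,0,0,0,0,0]]' 36; python3 -m inch '[[0,0,0,0,0,0],[0,0,0,0,0,0],[0,0,0,0,0,0],[0,0,0,0,0,0],[0,0,0,0,0,0],[0,0,0,0,0,0],[0,0,0,0,0,0]]' 5 30; python3 - <<'E'
from h import *
from plant import r
go(r.get_state(),[.571,.1636,.165],.033)
E
```

```text
clock: 65.95
tool_pos: [0.5705, 0.1626, 0.1647]
eef_rot: [-0.707, -0.011, 0.012, 0.707]
contact_force: [0.2, -0.5, -0.2]
opening: 0.408
clock: 66.53
tool_pos: [0.5702, 0.1626, 0.1647]
eef_rot: [-0.707, -0.011, 0.012, 0.707]
contact_force: [-0.9, -0.1, 1.6]
opening: 0.132
pos mm [570.2 162.6 164.7] yaw 0.0318 clk 66.53 F [-0.9 -0.1  1.6] open 11.7
rotvec needed (tool) [-0.0002 -0.0012 -0.0019]
shift in current tool axes mm [ 0.8 -0.3  1. ]  in target axes [ 0.8 -0.3  1. ]
```

Bar gripped (11.7 mm). I lift a little, move over the column, and set it down.

```bash
python3 -m inch '[[0,-8,0,0,0,0],[0,-14,0,0,0,0],[0,-8,0,0,0,0],[-8,0,-7,0,0.006,0],[-12,0,-10,0,0,0],[-10,0,-8,0,0,0],[-6,0,-5,0,0,0],[0,0,0,0,0,0],[0,0,0,0,0,0],[0,0,0,0,0,0]]'; python3 - <<'E'
from h import *
from plant import r
go(r.get_state(),[.5333,.1316,.165],.0255)
E
```

```text
clock: 67.37
tool_pos: [0.5361, 0.1325, 0.1947]
eef_rot: [-0.707, -0.009, 0.009, 0.707]
contact_force: [-0.4, -0.0, -0.8]
opening: 0.134
pos mm [536.1 132.5 194.7] yaw 0.0263 clk 67.37 F [-0.4 -0.  -0.8] open 11.8
rotvec needed (tool) [-0.0011  0.0008 -0.0005]
shift in current tool axes mm [-2.8 29.8 -0.9]  in target axes [-2.8 29.7 -0.8]
```

```bash
python3 -m inch '[[-2.6,5,-0.8,0,0,0],[0,8,0,0,0,0],[0,6,0,0,0,0],[0,4,0,0,0,0],[0,2,0,0,0,0],[0,0,0,0,0,0],[0,0,0,0,0,0],[0,0,0,0,0,0]]'; python3 - <<'E'
from h import *
from plant import r
go(r.get_state(),[.5333,.1316,.165],.0255)
E
```

```text
clock: 68.03
tool_pos: [0.5328, 0.1308, 0.1697]
eef_rot: [-0.707, -0.009, 0.01, 0.707]
contact_force: [1.0, 0.6, -0.9]
opening: 0.132
pos mm [532.8 130.8 169.7] yaw 0.0258 clk 68.03 F [ 1.   0.6 -0.9] open 11.7
rotvec needed (tool) [-0.0003  0.0003 -0.0014]
shift in current tool axes mm [0.5 4.7 0.8]  in target axes [0.5 4.7 0.8]
```

```bash
python3 -m inch '[[0.5,2,0.8,0,0,0],[0,2,0,0,0,0],[0,0.8,0,0,0,0],[0,0.4,0,0,0,0],[0,0,0,0,0,0],[0,0,0,0,0,0]]'; python3 - <<'E'
from h import *
from plant import r
go(r.get_state(),[.5333,.1316,.165],.0255)
E
```

```text
clock: 68.53
tool_pos: [0.5331, 0.1317, 0.1647]
eef_rot: [-0.707, -0.009, 0.01, 0.707]
contact_force: [-1.1, 0.4, 3.4]
opening: 0.133
pos mm [533.1 131.7 164.7] yaw 0.026 clk 68.53 F [-1.1  0.4  3.4] open 11.7
rotvec needed (tool) [-0.0004  0.0005 -0.0014]
shift in current tool axes mm [ 0.2 -0.3 -0.1]  in target axes [ 0.2 -0.3 -0.1]
```

In contact (3.4 N) and on target. I release, lift, and look again.

```bash
python3 -m inch '[[0,0,0,0,0,0],[0,0,0,0,0,0],[0,0,0,0,0,0],[0,0,0,0,0,0],[0,-8,0,0,0,0],[0,-20,0,0,0,0],[0,-30,0,0,0,0],[0,-30,0,0,0,0],[0,-25,0,0,0,0],[0,-5,0,0,0,0],[0,0,0,0,0,0],[0,0,0,0,0,0]]' 36; python3 cov.py w24 533 133; python3 - <<'E'
from h import *
import pickle
y0=np.array([-.0245,1]);x0=np.array([1,.0245])
d,s=pickle.load(open("w24.pkl","rb"));W=wworld(d,s["tool_pos"],s["eef_rot"])
rel=(W[...,:2]-[.5347,.0857]);yy=rel@y0*1e3;xx=rel@x0*1e3
for z in (36,42,48):
    m=(W[...,2]>z/1e3)&(W[...,2]<(z+6)/1e3)&(abs(xx)<27)&(yy>92)&(yy<160)
    h,_=np.histogram(yy[m],bins=np.arange(92,162,2)); print(z,h.tolist())
E
```

```text
clock: 69.53
tool_pos: [0.5328, 0.1314, 0.2821]
eef_rot: [0.707, 0.008, -0.01, -0.707]
contact_force: [0.9, -0.1, 0.2]
opening: 0.409
pos mm [532.8 131.4 282.1] yaw 0.0258 clk 69.53 F [ 0.9 -0.1  0.2] open 36.1
rotvec needed (tool) [ 0.      0.     -0.0024]
top case 22 0.1529 [array([527.12, 180.35]), array([12.54,  0.76]), np.float64(1.43)]
cover 12598 0.1618 [array([533.99, 132.7 ]), array([84.34, 95.57]), np.float64(1.52)]
bar 1017 0.1836 [array([534.35, 132.79]), array([11.53, 42.98]), np.float64(1.57)]
36 [0, 0, 0, 0, 0, 0, 0, 44, 48, 48, 45, 48, 35, 37, 15, 25, 21, 15, 24, 27, 29, 18, 12, 13, 11, 11, 8, 8, 10, 17, 10, 17, 20, 15]
42 [0, 0, 89, 93, 58, 69, 80, 0, 0, 0, 0, 0, 0, 18, 63, 75, 81, 87, 77, 73, 51, 62, 67, 65, 65, 35, 25, 38, 48, 48, 58, 56, 54, 62]
48 [0, 0, 17, 13, 48, 37, 26, 0, 0, 0, 0, 0, 0, 0, 0, 0, 0, 0, 0, 0, 0, 0, 0, 0, 0, 0, 0, 0, 0, 0, 0, 0, 0, 0]
```

View pics/w24.png

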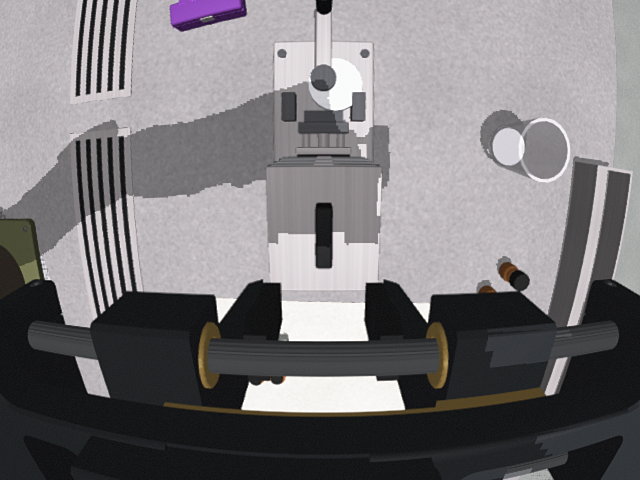

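```bash
python3 -m inch '[[-8,-5,15,0,0,0],[-10,-5,25,0,0,0],[-10,-5,25,0,0,0],[-5,0,15,0,0,0],[0,0,0,0,0,0],[0,0,0,0,0,0],[0,0,0,0,0,0],[0,0,0,0,0,0]]'; python3 - <<'E'
from h import *
from plant import r
d=r.snapshot("scene");W=world(d);cv2.imwrite("pics/sc11.png",cv2.resize(d["img"][100:400,140:560,::-1],None,fx=1.9,fy=1.9,interpolation=cv2.INTER_CUBIC))
reg=(W[...,0]>.44)&(W[...,0]<.63)&(W[...,1]>.05)&(W[...,1]<.22)
for z0 in [20,54,88,122]:
    m=reg&(W[...,2]>(z0+6)/1e3)&(W[...,2]<(z0+28)/1e3)&(W[...,0]>.566)&(W[...,1]>.08)&(W[...,1]<.19)
    print(z0,"+x side median x",np.round(np.median(W[m][:,0])*1e3,1),"y range",np.round(np.percentile(W[m][:,1],[2,98])*1e3,1),m.sum())
E
```

```text
clock: 70.25
tool_pos: [0.4985, 0.2088, 0.2967]
eef_rot: [0.708, 0.007, -0.009, -0.707]
contact_force: [-0.4, -1.1, -0.2]
opening: 0.409
20 +x side median x 574.6 y range [ 84.4 178.3] 158
54 +x side median x 575.4 y range [ 84.8 177.2] 171
88 +x side median x 575.0 y range [ 84.2 178.3] 168
122 +x side median x 574.7 y range [ 83.8 179.5] 178
```

View pics/sc11.png

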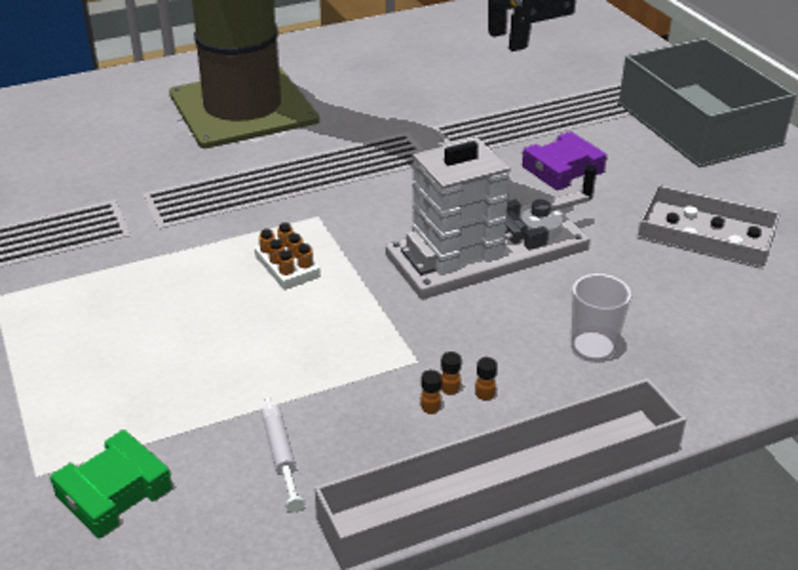

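The column of four cases with the cover stands square on the bed at (460,210). All layers align within 1 mm, the bystanders are in place, and the robot touches nothing. I hand in.

```bash
python3 -c "
from plant import r
print(r.finish_job())"
```

```text
the job is handed in; nothing more can be done
None
```

I handed the job in at about 70 s. The system reported no verdict, so the result rests on my own camera checks.

**What I did:** I swung the cam fully open and stacked all four metal cases on the bed, the bottom one pushed up against the stop. I set the cover on top, then turned the cam to about 1.57 rad.

**Last checks:**
- **Column:** the four cases line up within about 1 mm. The cover is level, about 1 mm from the nest point and square to within 0.01 rad.
- **Clamp:** the jaw face is about 96 mm from the stop. The springs are squeezed about 3.5 mm, judging by the shrinking rod gap and by cam travel against the measured room.
- **Surroundings:** the robot touches nothing. The bystanders look unmoved in the final picture; I did not measure them.

**What went wrong:**
- **Lever grip:** the first closing grip slid along the post at cam ≈ 0.9. I let go, measured the post, and re-gripped it square to the lever; the column was not disturbed.
- **Cover:** after clamping it was found knocked about 5 cm aside on the top case. I put it back and re-checked the column and the jaw; both were unchanged.

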